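Put up the honey drops in the airtight tub

TASK

Put all the honey drops away in the airtight tub: the ones on the white plate, and those in the steel tray, which you tip out into the tub over the tray's open edge. Set the tray back flat on its cork mat; only when every drop is in the tub and the tray is back, lay the lid on the tub, let go of it, and then press it down around the edge, corner by corner, until it is seated flush on the rim all round. Leave the jam jar and the butter dish where they are.

Things in the scene. Friction and masses are not known exactly. Their poses are not given: they have to be found in the camera images.
- tub: airtight tub, fixed to the table: white square open box, outside 136 x 136 mm, 66 mm high, walls 6 mm; origin at the centre of its underside, z up, x and y along its sides. At each corner a green gasket block stands 6 mm above the rim; it sinks only under about 12 N and stays where it was pressed. The lid is seated when it lies on the rim itself
- lid: loose lid, about 160 g: blue plate 136 x 136 x 6 mm, under it a hollow square plug frame (outside 116 mm, 14 mm deep; the tub's mouth is 124 mm), on top a grip bar; origin at the centre of the plug's lower edge, z up, x and y along its sides. Starts on the table, bar up. Fits in any quarter turn. Laid on the gasket its origin is 58 mm above the tub's; fully seated, 52 mm
- lid_bar (a point): point in the lid's grip bar, 42 mm above the lid's origin; the bar is 50 mm long (lid x), 24 mm wide (lid y), 34 mm tall, its top 54 mm above the lid's origin
- lid_corner0 (a point): press spot (white dot) on the lid's upper face near a corner, at lid x +56, y +56 mm, 20 mm above the lid's origin; 78 mm above the tub's origin before pressing, 72 mm when that corner is seated
- lid_corner1 (a point): press spot (white dot) on the lid's upper face near a corner, at lid x +56, y -56 mm, 20 mm above the lid's origin; 78 mm above the tub's origin before pressing, 72 mm when that corner is seated
- lid_corner2 (a point): press spot (white dot) on the lid's upper face near a corner, at lid x -56, y -56 mm, 20 mm above the lid's origin; 78 mm above the tub's origin before pressing, 72 mm when that corner is seated
- lid_corner3 (a point): press spot (white dot) on the lid's upper face near a corner, at lid x -56, y +56 mm, 20 mm above the lid's origin; 78 mm above the tub's origin before pressing, 72 mm when that corner is seated
- tray: loose steel sorting tray, about 140 g, lips on three sides; floor 100 x 84 mm and 4 mm thick, from x = -35 to the open edge at x = +65 mm; lips 3 mm thick, their top 26 mm above the underside; black upright grip plate behind the back lip. Origin on its underside, z up, +x towards the open edge
- tray_grip (a point): point in the tray's grip plate, at tray x = -58, y = 0, 54 mm above the underside; the plate is 14 mm thick (tray x), 50 mm wide (tray y), its top 70 mm above the underside
- tray_edge (a point): middle of the tray's open edge, at tray x = +65, y = 0, on the upper face of the floor (4 mm above the underside)
- mat: cork mat fixed on the table, 150 (x) x 110 (y) x 4 mm, where the tray lies at the start and belongs; origin at the centre of its underside. At the start tray x lies along mat x
- plate: white melamine plate fixed on the table, flat, 210 mm across, upper face 8 mm above the table; origin at the centre of its underside
- honey0_mid (a point): a honey drop: amber barrel-shaped boiled sweet, 24 mm across its middle and 22 mm tall with 12 mm flat ends, 14 g, rigid; the point is its centre; at the start in the tray (may be absent)
- honey1_mid (a point): a honey drop: amber barrel-shaped boiled sweet, 24 mm across its middle and 22 mm tall with 12 mm flat ends, 14 g, rigid; the point is its centre; at the start in the tray (may be absent)
- honey2_mid (a point): a honey drop: amber barrel-shaped boiled sweet, 24 mm across its middle and 22 mm tall with 12 mm flat ends, 14 g, rigid; the point is its centre; at the start in the tray (may be absent)
- honey3_mid (a point): a honey drop: amber barrel-shaped boiled sweet, 24 mm across its middle and 22 mm tall with 12 mm flat ends, 14 g, rigid; the point is its centre; at the start in the tray (may be absent)
- stray0_mid (a point): a honey drop: amber barrel-shaped boiled sweet, 24 mm across its middle and 22 mm tall with 12 mm flat ends, 14 g, rigid; the point is its centre; at the start standing on the white plate (may be absent)
- stray1_mid (a point): a honey drop: amber barrel-shaped boiled sweet, 24 mm across its middle and 22 mm tall with 12 mm flat ends, 14 g, rigid; the point is its centre; at the start standing on the white plate (may be absent)
- stray2_mid (a point): a honey drop: amber barrel-shaped boiled sweet, 24 mm across its middle and 22 mm tall with 12 mm flat ends, 14 g, rigid; the point is its centre; at the start standing on the white plate (may be absent)
- stray3_mid (a point): a honey drop: amber barrel-shaped boiled sweet, 24 mm across its middle and 22 mm tall with 12 mm flat ends, 14 g, rigid; the point is its centre; at the start standing on the white plate (may be absent)
- stray4_mid (a point): a honey drop: amber barrel-shaped boiled sweet, 24 mm across its middle and 22 mm tall with 12 mm flat ends, 14 g, rigid; the point is its centre; at the start standing on the white plate (may be absent)
- jam: bystander: glass jam jar with green cap, 64 mm across, 95 mm tall; origin at the centre of its underside
- dish: bystander: small steel butter pat dish with two pats, 100 x 70 mm, 24 mm tall; origin at the centre of its underside
- spoon: bystander: teaspoon lying on the table near the robot, 140 mm long
Things that resemble listed ones, but are neither listed nor needed, are in the scene too. There is more than one size of the lid; the job needs the larger. There is more than one size of the mat; the one meant has the size given above.

How it is judged:
By the outcome, as a careful person would: the job done as asked, in the order asked, and still so for the second after the job is handed in, with the robot touching nothing.
Of honey0, honey1, honey2, honey3 only 3 to 4 are there at a start; the rules pass over those that are not, and their reading is None.
Of stray0, stray1, stray2, stray3, stray4 only 3 to 5 are there at a start; the rules pass over those that are not, and their reading is None.
At some moment in a run one of stray0, stray1, stray2, stray3, stray4, lid may be knocked a few centimetres aside while the robot is not near it.
It also fails if it takes over 208 s, if anything falls off the work surface, if the arm or the gripper's body presses on something with over 40 N, if the wrist force passes 120 N, or if a joint passes its speed limit or range.

ROBOT

A 7-joint arm with a two-finger parallel gripper is mounted at the origin on the work surface. World frame = base frame: x ahead of the robot, y to its left, z up, the work surface at z = 0. Lengths are in mm, angles in rad, forces in N, time in s.
With the tool pointing down it reaches from about 400 to 875 mm from the base axis. Payload 4.4 kg.
Tool frame: the origin (TCP) lies on the centre line of the jaws, within the pads' length; the fingertips stand 25 mm ahead of it and the grasp point (between the pads) lies 6 mm ahead of it (ctrl.finger_overhang is the distance from the TCP to the fingertips, in mm); z points along the fingers, y is the line along which they close (so a half turn about z gives the same grasp; the last joint's range is limited). The gripper opens to 85 mm and grips with 20 to 120 N. Pads are 22 mm wide; open, the fingers measure 114 mm over their backs; the gripper's body (76 mm by 85 mm) begins 54 mm behind the grasp point. The pads swing forward as they close: fully open they stand 13 mm farther back than shut.
Start: joints at [-1.362, 0.628, 0.038, 1.517, -0.027, 0.996, -0.02], TCP at [176.356, 625.632, 256.313] pointing down, gripper open.
Joint ranges: [-3.06, 3.06], [-0.37, 2.12], [-1.25, 1.32], [0.18, 2.47], [-1.1, 4.24], [0.23, 1.98], [-2.94, 2.94]. Speed limits (rad/s): [2.57, 2.57, 3.14, 3.14, 3.14, 3.14, 3.14].

INTERFACE

Orientations are given as [roll, pitch, yaw] about the fixed x, y, z axes, in that order (R = Rz(yaw) Ry(pitch) Rx(roll)).
In Python, from cell import ctrl gives the robot as it stands. The module is installed in compiled form; this text tells all that it offers.
- The arm moves only by the tool play_rows, never from a script. Its argument "targets" is a list of rows, each a list of 5 numbers: the closure, from 0 (fully open) to 1 (shut), then the shift along the tool's x, y, z in cm, then the turn about the tool's z in degrees. In form: [[gripper, dx, dy, dz, spin], ...]. A call has 1 to 10 rows; each row is the pose to reach, as a shift and turn from the pose commanded when the call began, along the tool's axes at that moment; what a row does not reach only later rows make up. A row lasts 1/10 s, in which the tool goes at most 50 mm and 8.59 degrees, less where a joint would pass 70% of its speed; a pose out of reach is approached as far as the arm can. A call with a gripper value outside its range is refused whole. The fingers move at their own pace and stop on an object; the grip force is fixed at half the most. Time passes only in rows, so rows that repeat a pose let the fingers close. It gives the time, the measured TCP pose, the force, the opening and the grip force at its end, in the units of the state.
- ctrl.read_state(): the state, without advancing time (a new reading comes with each control period).
- ctrl.get_image(name): name is "scene" or "side" or "wrist"; returns (picture, depth): 420x560x3 uint8, red, green, blue; 420x560 float32, mm along the optical axis (not along the pixel's ray), 0 where there is no reading.
- ctrl.calibration(name): a dict with "vfov" (degrees; the focal length in pixels is half the picture's height over the tangent of half this angle, whatever the lens; pixels are square), "cx", "cy" (the principal point, pixels), "k1" (the pictures are not rectified: a ray, as slopes to the right and down, at radius r is drawn at 1 + k1 r^2 times it, then the intrinsics apply), "extrinsics" (4x4, takes a point from camera to world coordinates); the wrist camera has in their place "mount" (4x4, takes a point from camera to tool coordinates, whose origin is the TCP and whose axes are the flange's). Camera axes: x right, y down, z forward; pixel columns grow to the right and rows downward; lengths in mm; the calibration is good to about 2 mm. A picture is of the moment at which its call begins: read the wrist's pose just before it. calibration takes no time and is no camera call.
- ctrl.finish_job(): hands the job in; it is judged then, once.
Trained networks look in the newest picture that a camera, given by its name, has taken for a name from the list of things; names that differ only in an ending like _2 or _b are one class to them, and where a whole thing is asked for, a point or a joint stands for the part that bears it (a point fixed in the world has none). Each returns a list of dicts, best first, with "confidence" (0 to 1); they miss things now and then, are a little off and sometimes report something else, mostly with a low value. They report only what shows in the picture. A call takes as long as a camera call. They do not tell look-alikes from the thing itself.
- ctrl.search_frame(camera, name): "bbox" ([left, top, right, bottom] in pixels, round what is visible of it).
- ctrl.trace(camera, name): "pixels" (420x560 bool, what is visible of it) and "bbox" ([left, top, right, bottom] in pixels, round what is visible of it).
The state is a dict: "clock": time; "qpos": joint angles; "qd": joint speeds; "tau": joint torques, N m; "eef_pos": TCP position; "tool_rot": TCP orientation; "force": force on the tool from outside, world axes, zero at the start; "torque": the same for the moment, N m; "width": finger opening in mm; "gripper_force": force on a finger pad.
Only numpy, scipy, OpenCV 4.12 (cv2) and the standard library are available. Lean on these libraries where they do the work, as an engineer would, in place of code of your own. Each camera call takes 0.05 s, during which the arm holds its last target. There are 200 camera calls.

## Working session

There is one attempt and no reset: what is moved stays moved. The work goes in short steps, Python scripts to look and compute and a tool call to move; the robot and the scene stay as the last step left them, time stands still between calls to the robot, and variables do not carry over. Pictures are saved under pics/ and viewed, at most 14 in all, crops included, and the job is handed in when it is done.

Besides the shell and the picture viewer there is one more tool, called after "Call:" in YAML: its name, and indented under it one key for each argument. play_rows: Moves the arm, as the interface text tells. Its arguments: {"type":"object","properties":{"targets":{"type":"array"}},"required":["targets"]}

```bash
mkdir -p pics; cat > h.py <<'E'
import numpy as np, cv2
from scipy.spatial.transform import Rotation as Ro
from cell import ctrl
def pose():
    s=ctrl.read_state(); T=np.eye(4); T[:3,:3]=Ro.from_euler('xyz',s['tool_rot']).as_matrix(); T[:3,3]=s['eef_pos']; return T
def cam(name):
    c=ctrl.calibration(name); T=pose()@np.array(c['mount']) if name=='wrist' else np.array(c['extrinsics'])
    return c,T
def grab(name):
    c,T=cam(name); im,d=ctrl.get_image(name)
    f=210/np.tan(np.radians(c['vfov'])/2)
    K=np.array([[f,0,c['cx']],[0,f,c['cy']],[0,0,1]]); D=np.array([c['k1'],0,0,0,0.])
    return dict(im=im,d=d,K=K,D=D,T=T)
def cloud(g):
    h,w=g['d'].shape; u,v=np.meshgrid(np.arange(w),np.arange(h))
    p=cv2.undistortPoints(np.stack([u,v],-1).reshape(-1,1,2).astype(float),g['K'],g['D']).reshape(h,w,2)
    P=np.dstack([p*g['d'][...,None],g['d']]); W=P@g['T'][:3,:3].T+g['T'][:3,3]
    W[g['d']<=0]=np.nan; return W
def save(g,n): cv2.imwrite('pics/'+n,g['im'][...,::-1])
def rel(p,T=None):
    T=pose() if T is None else T
    return (np.array(p)-T[:3,3])@T[:3,:3]/10
E
python3 - <<'E'
from h import *
for n in ('scene','side','wrist'):
    g=grab(n); save(g,n+'0.png'); W=cloud(g); np.save(n+'W.npy',W)
    print(n,g['T'].round(2).tolist())
    if n=='wrist':continue
    for t in ('tub','lid','tray','mat','plate','jam','dish','honey0_mid','stray0_mid','spoon'):
        for r in ctrl.trace(n,t):
            m=r['pixels']&~np.isnan(W[...,2])
            p=W[m]
            if len(p): print(t,round(r['confidence'],2),np.round(r['bbox']).tolist(),np.median(p,0).round(),np.percentile(p,2,axis=0).round(),np.percentile(p,98,axis=0).round())
print(ctrl.read_state()['clock'])
E
```

```text
scene [[-0.81, 0.46, -0.36, 1163.95], [0.58, 0.64, -0.5, 832.94], [-0.0, -0.62, -0.79, 1323.24], [0.0, 0.0, 0.0, 1.0]]
tub 0.78 [234.0, 157.0, 292.0, 212.0] [ 549. -107.   29.] [ 480. -176.    1.] [632. -22.  74.]
tub 0.61 [203.0, 137.0, 250.0, 171.0] [ 574. -311.   21.] [ 500. -390.    2.] [ 636. -253.   55.]
lid 0.83 [232.0, 103.0, 270.0, 128.0] [ 389. -415.   17.] [ 329. -477.    2.] [ 437. -367.   44.]
lid 0.56 [202.0, 135.0, 250.0, 171.0] [ 573. -310.   22.] [ 501. -385.    9.] [ 635. -253.   55.]
tray 0.65 [272.0, 210.0, 320.0, 249.0] [564. 101.  16.] [493.  56.   3.] [629. 153.  77.]
mat 0.92 [266.0, 216.0, 326.0, 254.0] [615. 122.   6.] [484.  41.  -1.] [637. 159.  13.]
mat 0.8 [206.0, 264.0, 248.0, 300.0] [841. 129.   4.] [788.  89.  -2.] [890. 168.  10.]
mat 0.37 [201.0, 136.0, 246.0, 170.0] [ 575. -311.   22.] [ 505. -386.   11.] [ 636. -254.   56.]
plate 0.65 [335.0, 247.0, 402.0, 306.0] [488. 363.   9.] [391. 264.   2.] [582. 454.  17.]
plate 0.65 [348.0, 282.0, 356.0, 291.0] [555. 360.  27.] [542. 350.  20.] [563. 370.  36.]
jam 0.72 [275.0, 263.0, 296.0, 299.0] [726. 2
[... 1721 characters left out ...]
 -1.] [ 635. -252.   54.]
plate 0.41 [254.0, 325.0, 264.0, 336.0] [549. 362.  23.] [540. 346.   5.] [560. 371.  30.]
jam 0.65 [201.0, 250.0, 223.0, 286.0] [709. 260.  67.] [686. 223.   5.] [743. 275.  97.]
dish 0.73 [221.0, 178.0, 264.0, 209.0] [749. -48.  12.] [701. -94.  -0.] [799. -16.  25.]
stray0_mid 0.66 [297.0, 131.0, 352.0, 165.0] [ 566. -309.   19.] [ 501. -389.    1.] [ 635. -251.   54.]
spoon 0.88 [359.0, 229.0, 377.0, 272.0] [361.  54.  10.] [343. -35.  -3.] [384.  94.  20.]
spoon 0.68 [255.0, 228.0, 325.0, 276.0] [576. 136.   2.] [484.  46.  -3.] [637. 162.   8.]
wrist [[0.27, 0.92, 0.3, 99.61], [0.96, -0.26, -0.08, 646.51], [0.0, 0.31, -0.95, 373.99], [0.0, 0.0, 0.0, 1.0]]
1.15
```

```bash
python3 - <<'E'
import cv2,numpy as np
a=cv2.imread('pics/scene0.png')[95:315,190:410]; b=cv2.imread('pics/side0.png')[120:395,150:420]
a=cv2.resize(a,(400,400)); b=cv2.resize(b,(400,400))
cv2.imwrite('pics/m0.png',np.hstack([a,b]))
E
```

```text
(no output)
```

View pics/m0.png

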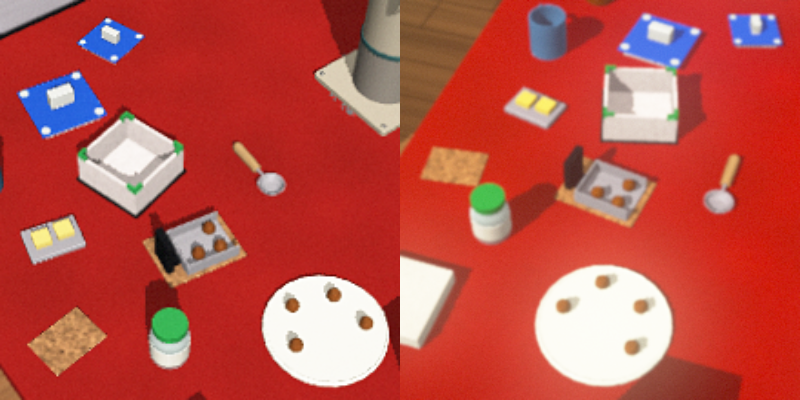

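View pics/wrist0.png

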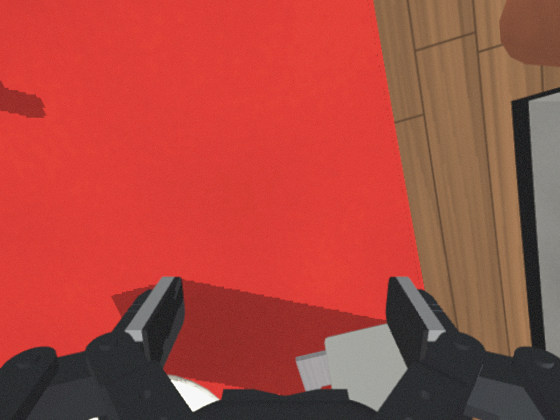

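The views show 3 drops in the tray and 4 on the plate. The tray's black grip is on its far side (+x world), so the open edge faces the robot. The larger lid is at about (566,-310), and the mat under the tray is the large one. Next I measure coarse poses.

```bash
python3 - <<'E'
from h import *
for n in ('scene','side'):
    W=np.load(n+'W.npy'); im=cv2.imread(f'pics/{n}0.png'); hsv=cv2.cvtColor(im,cv2.COLOR_BGR2HSV)
    h,s,v=cv2.split(hsv); X,Y,Z=W[...,0],W[...,1],W[...,2]
    box=lambda a,b,c,d:(X>a)&(X<b)&(Y>c)&(Y<d)
    blue=(h>100)&(h<125)&(s>120)
    def rect(m,l):
        p=W[m]; r=cv2.minAreaRect(p[:,:2].astype(np.float32)); print(n,l,len(p),np.round(r[0]),np.round(r[1]),round(r[2],1),'z',np.nanpercentile(p[:,2],[5,50,95]).round())
    rect(blue&box(470,670,-420,-220)&(Z<40),'lid'); 
    rect(box(470,670,-420,-220)&(Z>42),'bar')
    rect(box(450,660,-200,0)&(Z>58),'tub')
    rect(box(450,660,-200,0)&(h>40)&(h<80)&(s>100),'green')
    rect(box(450,680,30,180)&(v<60)&(Z>35),'grip')
    rect(box(450,680,30,180)&(h>8)&(h<25)&(s>60)&(Z<9),'mat')
    rect(box(450,680,30,180)&(s<60)&(v>80)&(Z<60),'tray')
    amb=((h<18)&(s>110)&(v>40)&(v<190)).astype(np.uint8)
    for nm,m in (('stray',amb*box(370,600,250,470)*(Z>12)),('honey',amb*box(490,640,50,170)*(Z>12))):
        k,lab,st,c=cv2.connectedComponentsWithStats(m.astype(np.uint8))
        for i in range(1,k):
            if st[i,4]>12: q=W[lab==i]; print(nm,st[i,4],np.nanmedian(q,0).round(),np.nanpercentile(q,95,axis=0).round(), c[i].round())
E
```

```text
scene lid 817 [ 562. -332.] [164. 147.] 82.7 z [14. 21. 26.]
scene bar 96 [ 569. -317.] [33. 51.] 79.3 z [45. 53. 58.]
scene tub 478 [ 550. -102.] [146. 144.] 16.3 z [59. 67. 76.]
scene green 95 [ 552. -101.] [140. 138.] 15.6 z [64. 73. 78.]
scene grip 126 [621.  99.] [54. 13.] 79.6 z [39. 70. 79.]
scene mat 301 [575. 111.] [136. 176.] 80.2 z [-0.  5.  9.]
scene tray 649 [548. 108.] [ 91. 102.] 79.9 z [ 5. 13. 33.]
stray 46 [440. 325.  29.] [448. 333.  34.] [373. 257.]
stray 43 [509. 299.  27.] [517. 306.  33.] [350. 262.]
stray 41 [434. 397.  27.] [441. 405.  33.] [391. 272.]
stray 46 [555. 359.  28.] [562. 368.  34.] [352. 284.]
honey 37 [524.  93.  29.] [531. 101.  34.] [304. 220.]
honey 36 [532. 135.  28.] [537. 142.  36.] [311. 230.]
honey 36 [570. 125.  27.] [577. 132.  33.] [299. 234.]
side lid 788 [ 567. -317.] [142. 133.] 81.7 z [14. 19. 23.]
side bar 124 [ 568. -320.] [31. 51.] 83.6 z [42. 51. 57.]
side tub 473 [ 554. -101.] [136. 144.] 14.9 z [59. 65. 71.]
side green 59 [ 553. -102.] [135. 143.] 14.3 z [64. 69. 74.]
side grip 0 [0. 0.] [0. 0.] 0.0 z nan
side mat 496 [561. 102.] [112. 151.] 81.0 z [-2.  2.  6.]
side tray 1047 [554. 108.] [ 92. 111.] 80.1 z [ 3.  9. 29.]
stray 21 [501. 303.  24.] [504. 308.  30.] [288. 314.]
stray 25 [546. 362.  25.] [549. 366.  29.] [261. 331.]
stray 20 [432. 327.  26.] [435. 333.  30.] [314. 331.]
stray 22 [426. 399.  24.] [430. 404.  30.] [308. 359.]
honey 216 [617. 102.  45.] [630. 121.  73.] [267. 235.]
honey 48 [520.  95.  24.] [528. 102.  30.] [304. 247.]
honey 49 [567. 127.  23.] [576. 134.  30.] [283. 252.]
honey 46 [527. 137.  25.] [537. 143.  30.] [297. 258.]
  return np.nanmean(a, axis, out=out, keepdims=keepdims)
```

```bash
python3 - <<'E'
from h import *
T=pose(); print(T.round(3),ctrl.read_state()['tool_rot']); print(np.array(ctrl.calibration('wrist')['mount']).round(2))
for p in ([490,350,256],[505,301,256]): print(rel(p).round(1))
E
```

```text
[[-9.62000e-01  2.71000e-01 -0.00000e+00  1.76349e+02]
 [ 2.71000e-01  9.62000e-01 -0.00000e+00  6.25638e+02]
 [ 0.00000e+00 -0.00000e+00 -1.00000e+00  2.56294e+02]
 [ 0.00000e+00  0.00000e+00  0.00000e+00  1.00000e+00]] [-3.14158209e+00 -1.52292181e-05  2.86681566e+00]
[[   0.     -0.95   -0.31   79.53]
 [   1.      0.      0.     -0.73]
 [  -0.     -0.31    0.95 -117.67]
 [   0.      0.      0.      1.  ]]
[-37.7 -18.    0. ]
[-40.4 -22.3   0. ]
```

Call:
play_rows:
  targets:
    - [0.4,-20,-10,0,0]
    - [0.4,-20,-10,0,0]
    - [0.4,-20,-10,0,0]
    - [0.4,-20,-10,0,0]
    - [0.4,-38,-18,0,0]
    - [0.4,-38,-18,0,0]
    - [0.4,-38,-18,0,0]
    - [0.4,-38,-18,0,0]
    - [0.4,-38,-18,0,0]
    - [0.4,-38,-18,0,0]

```text
clock: 2.15
eef_pos: [497.1, 344.9, 256.4]
tool_rot: [-3.14, 0.003, 2.859]
force: [-0.0, -0.6, -0.1]
width: 51.6
gripper_force: 0.0
```

```bash
cat >> h.py <<'E'
def drops(g,zlo=12,zhi=40,pr=True):
    W=cloud(g); hsv=cv2.cvtColor(g['im'],cv2.COLOR_RGB2HSV); h,s,v=cv2.split(hsv)
    m=((h<22)&(s>110)&(v>30)&(v<200)&(W[...,2]>zlo)&(W[...,2]<zhi)).astype(np.uint8)
    m=cv2.morphologyEx(m,cv2.MORPH_OPEN,np.ones((3,3),np.uint8))
    k,lab,st,c=cv2.connectedComponentsWithStats(m); out=[]
    for i in range(1,k):
        if st[i,4]<60: continue
        q=W[lab==i]; lo,hi=np.nanpercentile(q,[3,97],axis=0); zt=np.nanpercentile(q[:,2],90)
        top=q[q[:,2]>zt-4]; out.append(((lo+hi)[:2]/2,np.nanmedian(top,0)))
        if pr: print(st[i,4],c[i].round(),'mid',((lo+hi)/2).round(1),'size',(hi-lo).round(1),'top',np.nanmedian(top,0).round(1))
    return out
E
python3 - <<'E'
from h import *
s=ctrl.read_state(); print(s['clock'],s['eef_pos'],s['width'])
g=grab('wrist'); save(g,'w1.png'); drops(g)
E
```

```text
2.15 [497.07853817 344.94141371 256.36860752] 51.57161650797319
442 [316.  97.] mid [429.9 394.8  27.5] size [18.6 19.   7.1] top [429.5 394.2  29.2]
416 [246. 125.] mid [435.6 323.5  27.2] size [18.8 18.7  7.7] top [435.5 323.4  29.2]
357 [244. 197.] mid [504.2 298.4  26.3] size [19.1 18.7  8.3] top [504.5 297.8  28.9]
336 [311. 220.] mid [548.2 358.3  26.6] size [19.  18.7  8.6] top [548.3 358.1  29. ]
368 [108. 256.] mid [526.3 135.2  24.4] size [18.9 16.4 13. ] top [526.7 134.8  29. ]
394 [ 69. 260.] mid [519.5  93.3  23.8] size [19.1 16.4 13.2] top [519.6  92.5  28.7]
358 [115. 288.] mid [565.8 125.1  23.8] size [18.7 17.1 13.9] top [565.8 124.6  28.8]
```

View pics/w1.png

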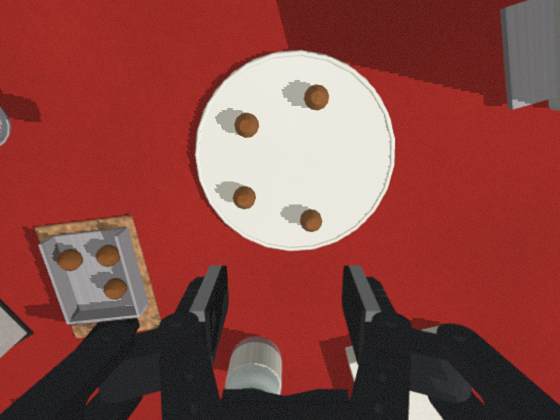

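The wrist view shows the four plate drops at pixels (316,97), (246,125), (244,197) and (311,220), and three in the tray. Their heights fit. First I take the one at (548,358).

```bash
python3 - <<'E'
from h import *
for p in ([548.3,358.2,36],): print(rel(p).round(2))
# from there to tub release spots, tool yaw const
T=pose(); T[:3,3]=[548.3,358.2,36]; print(rel([552,-101,100],T).round(1))
E
```

```text
[-4.87  2.49 22.03]
[-13.  -44.   -6.4]
```

Call:
play_rows:
  targets:
    - [0.4,-4.9,2.5,5,0]
    - [0.4,-4.9,2.5,10,0]
    - [0.4,-4.9,2.5,15,0]
    - [0.4,-4.9,2.5,19,0]
    - [0.4,-4.9,2.5,22,0]
    - [0.4,-4.9,2.5,22,0]
    - [0.4,-4.9,2.5,22,0]
    - [1,-4.9,2.5,22,0]
    - [1,-4.9,2.5,22,0]
    - [1,-4.9,2.5,22,0]

```text
clock: 3.2
eef_pos: [547.0, 361.0, 37.2]
tool_rot: [3.14, 0.0, 2.867]
force: [-0.6, 1.4, 2.7]
width: 20.9
gripper_force: 58.7
```

Call:
play_rows:
  targets:
    - [1,0,0,0,0]
    - [1,0,0,0,0]
    - [1,0,0,-5,0]
    - [1,0,0,-10,0]
    - [1,0,0,-12,0]
    - [1,0,0,-12,0]

```text
clock: 3.8
eef_pos: [549.6, 361.0, 160.4]
tool_rot: [3.136, 0.005, 2.866]
force: [-0.0, -0.7, -0.3]
width: 21.0
gripper_force: 59.0
```

```bash
python3 - <<'E'
from h import *
s=ctrl.read_state(); print(s['clock'],s['eef_pos'],s['width'],s['gripper_force'])
print(rel([555,-70,90]))
E
```

```text
3.8 [549.56971054 360.98353603 160.40398943] 20.967930669983463 58.99888452302548
[-12.2052786  -41.36612893   6.87057005]
```

Call:
play_rows:
  targets:
    - [1,-1.5,-5,0,0]
    - [1,-3,-10,0,0]
    - [1,-4.5,-15,0,0]
    - [1,-6,-20,0,0]
    - [1,-7.5,-25,0,0]
    - [1,-9,-30,0,0]
    - [1,-10.5,-35,0,0]
    - [1,-12,-40,0,0]
    - [1,-13,-44.3,0,0]
    - [1,-13,-44.3,0,0]

```text
clock: 4.8
eef_pos: [550.0, -110.1, 155.1]
tool_rot: [-3.137, -0.001, 2.857]
force: [0.1, -0.1, -0.2]
width: 20.4
gripper_force: 59.0
```

Call:
play_rows:
  targets:
    - [1,0,0,3,0]
    - [1,0,0,8,0]
    - [1,0,0,8.5,0]
    - [1,0,0,8.5,0]
    - [0.5,0,0,8.5,0]
    - [0.5,0,0,8.5,0]
    - [0.5,0,0,8.5,0]
    - [0.5,0,0,4,0]
    - [0.5,0,0,0,0]
    - [0.5,0,0,0,0]

```text
clock: 5.8
eef_pos: [556.1, -102.2, 162.4]
tool_rot: [3.14, 0.012, 2.867]
force: [1.2, 0.4, -0.0]
width: 42.8
gripper_force: 0.0
```

```bash
python3 - <<'E'
from h import *
s=ctrl.read_state(); print(s['clock'],s['eef_pos'],s['width'],s['gripper_force'])
g=grab('wrist'); save(g,'w2.png'); W=cloud(g); drops(g,5,60)
h,sv,v=cv2.split(cv2.cvtColor(g['im'],cv2.COLOR_RGB2HSV))
m=(h>40)&(h<80)&(sv>100)&(W[...,2]>60)
r=cv2.minAreaRect(W[m][:,:2].astype(np.float32)); print(r)
print(rel([504.3,298.2,34]))
E
```

```text
5.8 [ 556.06834588 -102.21739605  162.44200634] 42.798940470841 0.0
1030 [542.  81.] mid [519.6  86.8  26.1] size [19.8 15.6 10.2] top [519.3  87.7  29.5]
678 [284. 204.] mid [ 555.9 -103.    24.6] size [19.5 19.3  8.8] top [ 556.2 -103.4   27.5]
((553.0752563476562, -101.66354370117188), (136.43658447265625, 136.36204528808594), 15.047473907470703)
[15.79582072 37.14122715 12.5282144 ]
```

View pics/w2.png

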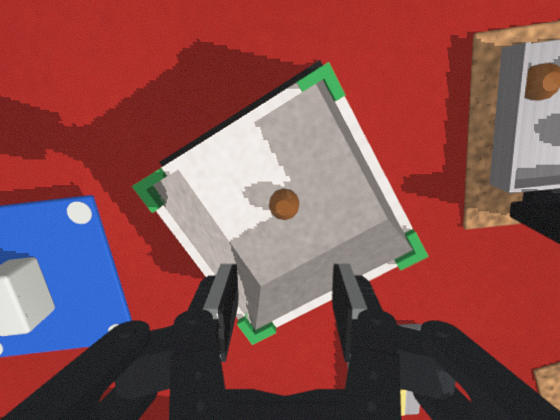

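Call:
play_rows:
  targets:
    - [0.4,2,4.6,0,0]
    - [0.4,4,9.2,0,0]
    - [0.4,6,13.8,0,0]
    - [0.4,8,18.4,0,0]
    - [0.4,10,23,0,0]
    - [0.4,12,27.6,0,0]
    - [0.4,14,32.2,0,0]
    - [0.4,15.4,37.2,0,0]
    - [0.4,15.4,37.2,0,0]
    - [0.4,15.4,37.2,3,0]

```text
clock: 6.85
eef_pos: [506.3, 302.6, 128.8]
tool_rot: [3.135, 0.005, 2.872]
force: [0.4, -0.2, -0.1]
width: 50.9
gripper_force: 0.0
```

Call:
play_rows:
  targets:
    - [0.4,0,0,5,0]
    - [0.4,0,0,9.2,0]
    - [0.4,0,0,9.2,0]
    - [0.4,0,0,9.2,0]
    - [1,0,0,9.2,0]
    - [1,0,0,9.2,0]
    - [1,0,0,9.2,0]
    - [1,0,0,9.2,0]
    - [1,0,0,9.2,0]

```text
clock: 7.75
eef_pos: [504.9, 298.1, 34.8]
tool_rot: [3.141, 0.0, 2.867]
force: [-1.0, -1.4, 6.0]
width: 21.5
gripper_force: 58.8
```

Call:
play_rows:
  targets:
    - [1,0,0,-5,0]
    - [1,0,0,-9,0]
    - [1,-1,-3,-12,0]
    - [1,-3,-7.6,-12,0]
    - [1,-5,-12.2,-12,0]
    - [1,-7,-16.8,-12,0]
    - [1,-9,-21.4,-12,0]
    - [1,-10.5,-26,-12,0]
    - [1,-11.5,-30.6,-12,0]
    - [1,-12.4,-35,-12,0]

```text
clock: 8.75
eef_pos: [529.0, -74.6, 154.2]
tool_rot: [-3.141, 0.0, 2.866]
force: [1.4, -0.4, 0.5]
width: 21.2
gripper_force: 58.9
```

Call:
play_rows:
  targets:
    - [1,0,-2.2,0,0]
    - [1,0,-2.2,0,0]
    - [1,0,-2.2,5,0]
    - [1,0,-2.2,8.5,0]
    - [1,0,-2.2,8.5,0]
    - [0.5,0,-2.2,8.5,0]
    - [0.5,0,-2.2,8.5,0]
    - [0.5,0,-2.2,8.5,0]
    - [0.5,0,-2.2,3,0]
    - [0.5,0,-2.2,0,0]

```text
clock: 9.75
eef_pos: [523.6, -93.4, 156.3]
tool_rot: [3.141, 0.001, 2.867]
force: [0.7, -0.9, -0.1]
width: 42.5
gripper_force: 0.0
```

```bash
python3 - <<'E'
from h import *
s=ctrl.read_state(); print(s['clock'],s['eef_pos'],s['width'],s['gripper_force'])
for n in ('wrist','side'):
    g=grab(n)
    if n=='wrist': drops(g,5,60)
    else:
        W=cloud(g); hsv=cv2.cvtColor(g['im'],cv2.COLOR_RGB2HSV); 
        m=((hsv[...,0]<18)&(hsv[...,1]>110)&(hsv[...,2]<190)&(W[...,2]>12)&(W[...,1]>240)&(W[...,0]<640)).astype(np.uint8)
        k,l,st,c=cv2.connectedComponentsWithStats(m)
        for i in range(1,k):
            if st[i,4]>10: print('side',np.nanmedian(W[l==i],0).round())
E
```

```text
9.75 [523.58605822 -93.40812241 156.32489626] 42.518082119911654 0.0
791 [535. 134.] mid [519.   88.3  25.5] size [20.  17.8 10.3] top [517.   86.4  28.4]
710 [286. 207.] mid [523.2 -92.4  23.8] size [19.7 19.2  9.7] top [523.4 -92.8  27.2]
654 [285. 249.] mid [ 556.2 -102.3   23.4] size [18.9 19.  10.4] top [ 556.4 -103.1   27.1]
side [433. 328.  25.]
side [427. 399.  24.]
```

Call:
play_rows:
  targets:
    - [0.4,2.3,4.4,0,0]
    - [0.4,4.6,8.8,0,0]
    - [0.4,6.9,13.2,0,0]
    - [0.4,9.2,17.6,0,0]
    - [0.4,11.5,22,0,0]
    - [0.4,13.8,26.4,0,0]
    - [0.4,16.1,30.8,0,0]
    - [0.4,18.4,35.2,0,0]
    - [0.4,19.8,37.7,0,0]
    - [0.4,19.8,37.7,3,0]

```text
clock: 10.85
eef_pos: [435.3, 331.7, 127.8]
tool_rot: [3.13, 0.004, 2.875]
force: [-0.5, -0.1, -0.0]
width: 51.2
gripper_force: 0.0
```

Call:
play_rows:
  targets:
    - [0.4,0,0,0,0]
    - [0.4,0,0,5,0]
    - [0.4,0,0,9.1,0]
    - [0.4,0,0,9.1,0]
    - [0.4,0,0,9.1,0]
    - [1,0,0,9.1,0]
    - [1,0,0,9.1,0]
    - [1,0,0,9.1,0]
    - [1,0,0,9.1,0]
    - [1,0,0,9.1,0]

```text
clock: 11.85
eef_pos: [435.6, 322.8, 34.6]
tool_rot: [3.141, 0.001, 2.866]
force: [-0.8, -0.9, 5.1]
width: 21.5
gripper_force: 58.5
```

Call:
play_rows:
  targets:
    - [1,0,0,-5,0]
    - [1,0,0,-10,0]
    - [1,-2,-3,-12,0]
    - [1,-4.7,-7,-12,0]
    - [1,-7.4,-11,-12,0]
    - [1,-10.1,-15,-12,0]
    - [1,-12.8,-19,-12,0]
    - [1,-15.5,-23,-12,0]
    - [1,-18.2,-27,-12,0]
    - [1,-20.9,-31,-12,0]

```text
clock: 12.85
eef_pos: [552.2, -34.1, 154.1]
tool_rot: [3.141, 0.001, 2.867]
force: [0.5, 0.4, -0.2]
width: 20.9
gripper_force: 58.9
```

Call:
play_rows:
  targets:
    - [1,-2.5,-3.5,0,0]
    - [1,-4.9,-6.7,0,0]
    - [1,-4.9,-6.7,0,0]
    - [1,-4.9,-6.7,5,0]
    - [1,-4.9,-6.7,8.5,0]
    - [1,-4.9,-6.7,8.5,0]
    - [0.5,-4.9,-6.7,8.5,0]
    - [0.5,-4.9,-6.7,8.5,0]
    - [0.5,-4.9,-6.7,8.5,0]
    - [0.5,-4.9,-6.7,3,0]

```text
clock: 13.85
eef_pos: [576.8, -108.9, 113.7]
tool_rot: [-3.14, -0.012, 2.867]
force: [-0.1, 0.4, -0.8]
width: 42.6
gripper_force: 0.0
```

```bash
python3 - <<'E'
from h import *
s=ctrl.read_state(); print(s['clock'],s['eef_pos'],s['width'],s['gripper_force'])
for n in ('wrist','side'):
    g=grab(n)
    if n=='wrist': drops(g,5,60)
    else:
        W=cloud(g); hsv=cv2.cvtColor(g['im'],cv2.COLOR_RGB2HSV); 
        m=((hsv[...,0]<18)&(hsv[...,1]>110)&(hsv[...,2]<190)&(W[...,2]>12)&(W[...,1]>240)&(W[...,0]<640)).astype(np.uint8)
        k,l,st,c=cv2.connectedComponentsWithStats(m)
        for i in range(1,k):
            if st[i,4]>10: print('side',np.nanmedian(W[l==i],0).round())
E
```

```text
13.85 [ 576.77972094 -108.89914461  113.70193033] 42.5617637899577 0.0
1157 [288. 143.] mid [524.3 -92.9  25. ] size [19.6 19.3  7.5] top [524.1 -93.2  27.1]
1056 [286. 199.] mid [ 557.  -102.8   24.5] size [20.  19.3  8.4] top [ 557.  -103.1   27.2]
941 [278. 278.] mid [ 607.9 -122.9   24.5] size [18.7 19.2 11.6] top [ 608.  -123.2   27.9]
side [428. 399.  27.]
```

Call:
play_rows:
  targets:
    - [0.4,2,3,-3,0]
    - [0.4,4.7,7,-3,0]
    - [0.4,7.3,11,-3,0]
    - [0.4,9.9,15.2,-3,0]
    - [0.4,12.5,19.4,-3,0]
    - [0.4,15.1,23.6,-3,0]
    - [0.4,17.7,27.8,-3,0]
    - [0.4,20.3,32,-3,0]
    - [0.4,22.9,36.2,-3,0]
    - [0.4,25.5,40.4,-3,0]

```text
clock: 14.95
eef_pos: [445.0, 350.8, 150.0]
tool_rot: [3.139, 0.002, 2.867]
force: [2.5, -0.1, 0.1]
width: 51.1
gripper_force: 0.0
```

Call:
play_rows:
  targets:
    - [0.4,2.8,4,0,0]
    - [0.4,2.8,4,0,0]
    - [0.4,2.8,4,5,0]
    - [0.4,2.8,4,10,0]
    - [0.4,2.8,4,12,0]
    - [0.4,2.8,4,12,0]
    - [0.4,2.8,4,12,0]
    - [1,2.8,4,12,0]
    - [1,2.8,4,12,0]
    - [1,2.8,4,12,0]

```text
clock: 15.95
eef_pos: [431.7, 395.5, 33.2]
tool_rot: [3.136, 0.004, 2.866]
force: [-2.6, -4.1, 28.9]
width: 21.3
gripper_force: 66.6
```

Call:
play_rows:
  targets:
    - [1,0,0,0,0]
    - [1,0,0,0,0]
    - [1,0,0,-5,0]
    - [1,0,0,-10,0]
    - [1,-2,-4,-12,0]
    - [1,-4.3,-8.2,-12,0]
    - [1,-6.6,-12.4,-12,0]
    - [1,-8.9,-16.6,-12,0]
    - [1,-11.2,-20.8,-12,0]
    - [1,-13.5,-25,-12,0]

```text
clock: 16.95
eef_pos: [491.9, 115.4, 149.3]
tool_rot: [3.14, 0.002, 2.867]
force: [0.0, 0.1, -0.0]
width: 21.3
gripper_force: 58.7
```

Call:
play_rows:
  targets:
    - [1,-2.5,-4.3,0,0]
    - [1,-5,-8.6,0,0]
    - [1,-7.5,-12.9,0,0]
    - [1,-10.2,-17.4,0,0]
    - [1,-10.2,-17.4,0,0]
    - [1,-10.2,-17.4,0,0]
    - [1,-10.2,-17.4,4,0]
    - [1,-10.2,-17.4,8,0]
    - [1,-10.2,-17.4,8,0]
    - [1,-10.2,-17.4,8,0]

```text
clock: 17.95
eef_pos: [541.9, -76.4, 68.6]
tool_rot: [3.141, -0.001, 2.869]
force: [-0.4, -0.3, -0.1]
width: 21.1
gripper_force: 58.8
```

Call:
play_rows:
  targets:
    - [0.5,0,0,0,0]
    - [0.5,0,0,0,0]
    - [0.5,0,0,0,0]
    - [0.5,0,0,-5,0]
    - [0.5,0,0,-10,0]
    - [0.5,0,0,-15,0]
    - [0.5,0,0,-15,0]
    - [0.5,0,0,-15,0]

```text
clock: 18.75
eef_pos: [542.9, -78.2, 220.6]
tool_rot: [3.141, 0.004, 2.867]
force: [-0.2, 0.0, 0.0]
width: 42.6
gripper_force: 0.0
```

```bash
python3 - <<'E'
from h import *
s=ctrl.read_state(); print(s['clock'],s['eef_pos'],s['width'],s['gripper_force'])
for n in ('wrist','side'):
    g=grab(n)
    if n=='wrist': drops(g,5,60); save(g,'w3.png'); np.save('w3W.npy',cloud(g))
    else:
        W=cloud(g); hsv=cv2.cvtColor(g['im'],cv2.COLOR_RGB2HSV); 
        m=((hsv[...,0]<18)&(hsv[...,1]>110)&(hsv[...,2]<190)&(W[...,2]>12)&(W[...,1]>240)&(W[...,0]<640)).astype(np.uint8)
        k,l,st,c=cv2.connectedComponentsWithStats(m)
        for i in range(1,k):
            if st[i,4]>10: print('side',np.nanmedian(W[l==i],0).round())
E
```

```text
18.75 [542.92509451 -78.22602332 220.55579795] 42.61967990814982 0.0
741 [516. 103.] mid [526.4 129.7  24.8] size [19.5 18.4 13.2] top [526.6 130.3  29.4]
635 [465. 109.] mid [519.2  88.7  25.8] size [19.1 19.6 10.3] top [519.3  88.5  29.2]
638 [507. 152.] mid [565.6 119.7  24.7] size [19.  19.6 13. ] top [566.3 120.   29.3]
466 [264. 171.] mid [523.6 -92.4  24.8] size [19.2 18.9  8.1] top [523.5 -92.9  27. ]
445 [264. 207.] mid [ 556.8 -102.3   24.2] size [19.6 19.3  8.7] top [ 556.8 -102.7   27.1]
372 [330. 221.] mid [587.6 -45.1  25.2] size [18.6 19.2  9.3] top [587.  -46.4  28. ]
416 [261. 259.] mid [ 607.8 -121.2   24.7] size [19.1 19.2 11.1] top [ 607.8 -121.8   27.7]
284 [ 12. 404.] mid [ 706.2 -450.7   19.2] size [ 3.9 24.3 27.2] top [ 705.3 -447.    29. ]
```

Four drops are in the tub and the plate is empty. Next is the tray.

Call:
play_rows:
  targets:
    - [0,0.4,5,0,0]
    - [0,0.4,10,0,0]
    - [0,0.4,15,0,0]
    - [0,0.4,18.9,0,0]
    - [0,0.4,18.9,0,0]
    - [0,0.4,18.9,0,0]
    - [0,0.4,18.9,0,0]
    - [0,0.4,18.9,0,0]

```text
clock: 19.65
eef_pos: [589.1, 102.9, 217.7]
tool_rot: [-3.14, -0.001, 2.864]
force: [-0.5, 0.0, 0.9]
width: 85.6
gripper_force: 0.0
```

```bash
python3 - <<'E'
from h import *
s=ctrl.read_state(); print(s['clock'],s['eef_pos'],s['width'],s['gripper_force'])
g=grab('wrist'); save(g,'w4.png'); W=cloud(g); drops(g,5,60)
h,sv,v=cv2.split(cv2.cvtColor(g['im'],cv2.COLOR_RGB2HSV)); X,Y,Z=W[...,0],W[...,1],W[...,2]
def rect(m,l):
    p=W[m]; r=cv2.minAreaRect(p[:,:2].astype(np.float32)); print(l,len(p),np.round(r[0],1),np.round(r[1],1),round(r[2],1),'z',np.nanpercentile(p[:,2],[5,50,95]).round(1))
b=(X>450)&(X<680)&(Y>20)&(Y<190)
rect(b&(v<70)&(Z>66)&(Z<82),'griptop')
rect(b&(Z>26)&(Z<34)&(sv<60),'lips')
m=(b&(h>8)&(h<25)&(sv>50)&(Z<8)&(v>90)).astype(np.uint8); m=cv2.morphologyEx(m,cv2.MORPH_OPEN,np.ones((3,3)));rect(m>0,'mat')
E
```

```text
19.65 [589.1493687 102.8970039 217.7374144] 85.60310289162918 0.0
567 [299. 112.] mid [527.1 132.1  27.2] size [19.6 19.2  7.3] top [526.8 131.8  29.2]
560 [249. 117.] mid [520.1  90.4  27.1] size [19.2 19.5  7.6] top [519.9  90.2  29.2]
511 [299. 159.] mid [566.7 122.1  27. ] size [19.7 19.1  7.9] top [566.5 121.9  29. ]
589 [ 61. 177.] mid [524.4 -89.5  21.9] size [19.4 16.1 13.7] top [524.4 -90.8  27.2]
528 [ 68. 214.] mid [557.9 -99.5  21.7] size [19.4 15.9 13.1] top [ 557.4 -100.6   26.6]
490 [ 73. 267.] mid [ 608.6 -119.    23. ] size [19.  16.  14.3] top [ 608.9 -119.2   27.5]
griptop 1100 [619.4  96.3] [49.3 14.4] 80.0 z [68.1 73.6 74.8]
lips 1422 [556.1 106.4] [ 84.1 116.1] 80.6 z [26.9 29.8 31.3]
mat 5674 [559.9 100.9] [110.2 151.2] 81.1 z [2.5 3.9 5.2]
```

View pics/w4.png

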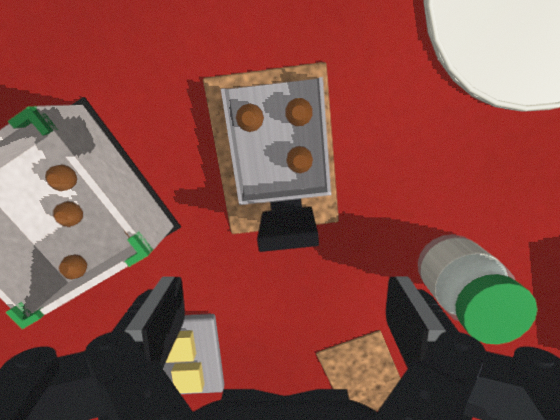

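Call:
play_rows:
  targets:
    - [0,-3.1,0.1,0,-6]
    - [0,-3.1,0.1,4,-6]
    - [0,-3.1,0.1,8,-6]
    - [0,-3.1,0.1,8,-6]
    - [0,-3.1,0.1,8,-6]
    - [0,-3.1,0.1,8,-6]
    - [0,-3.1,0.1,8,-6]

```text
clock: 20.4
eef_pos: [621.1, 97.7, 140.7]
tool_rot: [3.14, 0.004, 2.971]
force: [-0.7, 0.8, -0.1]
width: 85.5
gripper_force: 0.0
```

```bash
python3 - <<'E'
from h import *
s=ctrl.read_state(); print(s['clock'],s['eef_pos'],s['tool_rot'],s['width'],rel([619.4,96.3,63]))
E
```

```text
20.4 [621.07970587  97.73614265 140.66725576] [3.14013826 0.00378239 2.97135629] 85.45654374309265 [ 0.1705878  -0.18128987  7.76588045]
```

Call:
play_rows:
  targets:
    - [0,0.1,-0.1,3,0]
    - [0,0.1,-0.1,6,0]
    - [0,0.1,-0.1,7.9,0]
    - [0,0.1,-0.1,7.9,0]
    - [0,0.1,-0.1,7.9,0]
    - [1,0.1,-0.1,7.9,0]
    - [1,0.1,-0.1,7.9,0]
    - [1,0.1,-0.1,7.9,0]
    - [1,0.1,-0.1,7.9,0]
    - [1,0.1,-0.1,7.9,0]

```text
clock: 21.4
eef_pos: [619.7, 96.8, 60.9]
tool_rot: [3.141, 0.003, 2.971]
force: [0.6, 0.1, 6.6]
width: 49.4
gripper_force: 62.7
```

Call:
play_rows:
  targets:
    - [1,0,0,0,0]
    - [1,0,0,-0.5,0]
    - [1,0,0,-1,0]
    - [1,0,0,-1.5,0]
    - [1,0,0,-2,0]
    - [1,0,0,-2,0]
    - [1,0,0,-2,0]

```text
clock: 22.1
eef_pos: [618.5, 96.7, 79.4]
tool_rot: [3.142, 0.0, 2.971]
force: [-0.1, 1.0, -2.3]
width: 49.4
gripper_force: 62.2
```

```bash
python3 - <<'E'
from h import *
s=ctrl.read_state(); print(s['clock'],s['eef_pos'],s['tool_rot'],s['width'],s['gripper_force'])
g=grab('wrist'); save(g,'w5.png'); drops(g,5,90)
W=cloud(g);h,sv,v=cv2.split(cv2.cvtColor(g['im'],cv2.COLOR_RGB2HSV)); X,Y,Z=W[...,0],W[...,1],W[...,2]
m=(X>480)&(X<600)&(Y>50)&(Y<165)&(sv<50)&(Z>20)
for a in range(490,600,15):
    q=m&(X>a)&(X<a+15); print(a,q.sum(),np.nanpercentile(Z[q],[5,50,95]).round(1) if q.any() else '')
E
```

```text
22.1 [618.54084609  96.70828689  79.40752086] [3.14152471e+00 1.34096226e-04 2.97148372e+00] 49.42008476114407 62.228829860687256
1658 [225.  51.] mid [519.6  89.9  45.1] size [20.8 20.6  7.4] top [517.6  88.   46. ]
2004 [331.  52.] mid [526.4 131.4  45.1] size [20.4 20.6  7. ] top [526.5 129.5  46. ]
1570 [320. 151.] mid [565.8 121.9  44.9] size [20.7 20.3  7.4] top [563.5 120.   46. ]
490 2303 [25.5 26.8 47.9]
505 5624 [25.6 27.  48.6]
520 4932 [25.6 27.1 48.9]
535 7101 [25.5 26.8 48.5]
550 5857 [25.6 26.8 48.5]
565 4621 [25.6 26.8 48.6]
580 6616 [25.6 27.2 48.7]
595 6491 [ 28.1 125.5 140.5]
```

View pics/w5.png

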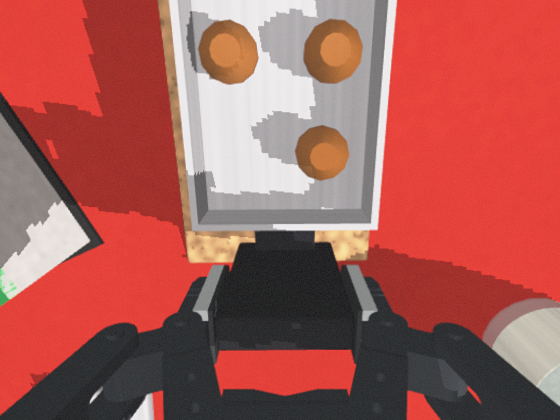

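The tray is held level with all three drops in it. The tool can't tilt, so it must swing nose-down in the pads. Close above the mat, I test whether a partial closure loosens the grip gradually.

Call:
play_rows:
  targets:
    - [1,0,0,0.8,0]
    - [1,0,0,0.8,0]
    - [0.6,0,0,0.8,0]
    - [0.6,0,0,0.8,0]

```text
clock: 22.55
eef_pos: [618.4, 96.7, 71.1]
tool_rot: [-3.141, -0.0, 2.971]
force: [0.1, 0.1, -2.9]
width: 49.4
gripper_force: 62.3
```

Call:
play_rows:
  targets:
    - [0.5,0,0,0,0]
    - [0.5,0,0,0,0]

```text
clock: 22.75
eef_pos: [618.6, 96.7, 71.4]
tool_rot: [3.142, 0.0, 2.971]
force: [0.4, 0.4, -1.9]
width: 49.1
gripper_force: 62.3
```

Call:
play_rows:
  targets:
    - [0.46,0,0,0,0]
    - [0.46,0,0,0,0]

```text
clock: 22.95
eef_pos: [618.6, 96.7, 71.4]
tool_rot: [3.142, 0.0, 2.971]
force: [-0.5, 0.6, -2.0]
width: 49.4
gripper_force: 62.3
```

Call:
play_rows:
  targets:
    - [0.44,0,0,0,0]
    - [0.44,0,0,0,0]

```text
clock: 23.15
eef_pos: [618.5, 96.7, 71.3]
tool_rot: [3.142, -0.0, 2.971]
force: [0.0, -0.2, -2.3]
width: 48.9
gripper_force: 62.3
```

Call:
play_rows:
  targets:
    - [0.43,0,0,0,0]
    - [0.43,0,0,0,0]

```text
clock: 23.35
eef_pos: [618.5, 96.7, 71.3]
tool_rot: [3.142, -0.0, 2.971]
force: [0.1, 0.3, -2.0]
width: 48.9
gripper_force: 62.3
```

Call:
play_rows:
  targets:
    - [0.425,0,0,0,0]
    - [0.425,0,0,0,0]

```text
clock: 23.55
eef_pos: [618.5, 96.7, 71.3]
tool_rot: [3.142, -0.0, 2.971]
force: [-0.2, -0.6, -2.6]
width: 49.3
gripper_force: 55.6
```

Call:
play_rows:
  targets:
    - [0.42,0,0,0,0]
    - [0.42,0,0,0,0]

```text
clock: 23.75
eef_pos: [618.5, 96.7, 71.3]
tool_rot: [-3.142, -0.0, 2.972]
force: [0.2, 0.1, -1.9]
width: 49.8
gripper_force: 29.2
```

Partial closure works, at about 5.3 N per 0.001. I find where the tray begins to swing, while its nose can drop only a few millimetres.

Call:
play_rows:
  targets:
    - [0.418,0,0,0,0]
    - [0.418,0,0,0,0]
    - [0.418,0,0,0,0]

```text
clock: 24.05
eef_pos: [618.5, 96.7, 71.3]
tool_rot: [3.142, -0.0, 2.972]
force: [0.0, 1.0, -2.7]
width: 49.8
gripper_force: 18.7
```

Call:
play_rows:
  targets:
    - [0.4168,0,0,0,0]
    - [0.4168,0,0,0,0]
    - [0.4168,0,0,0,0]

```text
clock: 24.35
eef_pos: [618.5, 96.7, 71.3]
tool_rot: [3.142, -0.0, 2.971]
force: [-0.1, -0.3, -2.0]
width: 49.6
gripper_force: 12.5
```

```bash
cat >> h.py <<'E'
def tilt(n=None):
    s=ctrl.read_state(); g=grab('wrist')
    if n: save(g,n)
    W=cloud(g); hsv=cv2.cvtColor(g['im'],cv2.COLOR_RGB2HSV); T=pose()
    P=(W-T[:3,3])@T[:3,:3]   # tool coords
    m=(hsv[...,1]<60)&(abs(P[...,1])<30)&(P[...,0]>25)&(P[...,0]<150)&(P[...,2]>30)&(P[...,2]<200)&(W[...,2]>9)
    for a in range(25,150,20):
        q=m&(P[...,0]>a)&(P[...,0]<a+20)
        if q.sum()>50: print(a+10,q.sum(),'z',np.nanpercentile(W[...,2][q],[5,50,95]).round(1))
    print(s['clock'],s['gripper_force'],s['width'],s['force'].round(1) if hasattr(s['force'],'round') else s['force'])
    return g
E
python3 -c "
from h import *
tilt()"
```

```text
35 5955 z [17.6 18.8 37.9]
55 3168 z [17.5 18.6 19.7]
75 5708 z [17.5 18.7 19.8]
95 2804 z [17.5 18.7 20.1]
115 3967 z [17.5 18.7 19.8]
24.35 12.508331090211868 49.63856407805534 [-0.1 -0.3 -2. ]
```

Call:
play_rows:
  targets:
    - [1,0,0,0,0]
    - [1,0,0,0,0]
    - [1,0,0,-1,0]
    - [1,0,0,-2.5,0]
    - [1,0,0,-4,0]
    - [1,0,0,-5.5,0]
    - [1,0,0,-7,0]
    - [1,0,0,-8.5,0]
    - [1,0,0,-10,0]
    - [1,0,0,-11.3,0]

```text
clock: 25.4
eef_pos: [618.7, 96.7, 186.0]
tool_rot: [3.141, 0.001, 2.971]
force: [-0.4, -1.2, -1.6]
width: 49.3
gripper_force: 62.3
```

Call:
play_rows:
  targets:
    - [1,-0.1,-1,0,-1]
    - [1,-0.3,-3,0,-4]
    - [1,-0.5,-5,0,-7]
    - [1,-0.7,-7,0,-10]
    - [1,-0.9,-9,0,-13]
    - [1,-1.1,-11,0,-16]
    - [1,-1.3,-13,0,-19]
    - [1,-1.5,-15,0,-21]
    - [1,-1.7,-17,0,-23]
    - [1,-1.9,-18.3,0,-24.7]

```text
clock: 26.4
eef_pos: [605.1, -90.2, 183.6]
tool_rot: [-3.141, -0.002, -2.881]
force: [-0.0, 0.7, -2.2]
width: 49.3
gripper_force: 62.4
```

Call:
play_rows:
  targets:
    - [1,0,0,0,0]
    - [1,0,0,0,0]
    - [1,0,0,0,0]
    - [1,0,0,0,0]

```text
clock: 26.8
eef_pos: [606.3, -85.5, 184.2]
tool_rot: [3.141, 0.0, -2.879]
force: [1.6, 0.5, -2.6]
width: 49.0
gripper_force: 62.5
```

```bash
python3 -c "
from h import *
s=ctrl.read_state();print(s['eef_pos'],s['tool_rot'])
g=tilt(); drops(g,5,200); print(rel([606.1,-87.4,184]))"
```

```text
[606.29477786 -85.52727487 184.24520651] [ 3.14090517e+00  5.04403215e-05 -2.87899112e+00]
35 6135 z [130.4 131.7 151.3]
55 3196 z [130.3 131.4 132.4]
75 5698 z [130.3 131.4 132.5]
95 2773 z [130.3 131.5 132.9]
115 3985 z [130.3 131.4 132.6]
26.8 62.45476841926575 49.03052914162181 [ 1.6  0.5 -2.6]
1925 [228.  51.] mid [ 519.  -132.8  149.8] size [20.4 20.8  7.6] top [ 517.8 -133.2  150.8]
2074 [332.  52.] mid [507.8 -92.3 150.1] size [20.4 20.3  7.3] top [508.5 -93.2 151.1]
1757 [322. 151.] mid [547.8 -84.6 149.9] size [20.3 20.5  7.8] top [546.  -85.8 151.6]
[ 0.06548095 -0.1618429   0.02611046]
```

Call:
play_rows:
  targets:
    - [0.418,0,0,0,0]
    - [0.418,0,0,0,0]
    - [0.4165,0,0,0,0]
    - [0.4165,0,0,0,0]
    - [0.416,0,0,0,0]
    - [0.416,0,0,0,0]
    - [0.416,0,0,0,0]

```text
clock: 27.55
eef_pos: [606.3, -86.9, 184.3]
tool_rot: [3.142, -0.0, -2.881]
force: [0.3, 1.3, -2.1]
width: 49.9
gripper_force: 8.7
```

```bash
python3 -c "
from h import *
tilt()"
```

```text
35 6139 z [130.7 131.9 151.3]
55 3209 z [130.5 131.6 132.6]
75 5705 z [130.5 131.6 132.7]
95 2779 z [130.5 131.7 133. ]
115 3995 z [130.5 131.6 132.8]
27.55 8.686201125383377 49.91517766452903 [ 0.3  1.3 -2.1]
```

Call:
play_rows:
  targets:
    - [0.4156,0,0,0,0]
    - [0.4156,0,0,0,0]
    - [0.4156,0,0,0,0]

```text
clock: 27.9
eef_pos: [606.3, -86.9, 184.3]
tool_rot: [3.142, -0.0, -2.881]
force: [0.0, -0.2, -1.8]
width: 49.9
gripper_force: 6.9
```

```bash
python3 -c "
from h import *
tilt()"
```

```text
35 6073 z [130.7 131.9 151.2]
55 3215 z [130.5 131.6 132.7]
75 5719 z [130.5 131.6 132.7]
95 2784 z [130.5 131.6 133. ]
115 3994 z [130.5 131.6 132.7]
27.9 6.8818822503089905 49.864743777903875 [ 0.  -0.2 -1.8]
```

Call:
play_rows:
  targets:
    - [0.4153,0,0,0,0]
    - [0.4153,0,0,0,0]

```text
clock: 28.15
eef_pos: [606.1, -86.9, 184.2]
tool_rot: [3.142, -0.0, -2.881]
force: [-0.4, 0.2, -2.1]
width: 50.1
gripper_force: 3.4
```

```bash
python3 -c "
from h import *
tilt()"
```

```text
35 2838 z [ 97.3 101.6 107.5]
55 2940 z [87.4 92.8 96.7]
75 1540 z [76.1 79.7 85.9]
115 2302 z [15.6 64.8 67. ]
28.15 3.4168457239866257 50.09588431921519 [-0.4  0.2 -2.1]
```

Call:
play_rows:
  targets:
    - [0.4153,0,0,0,0]
    - [0.4153,0,0,0,0]
    - [0.418,0,0,0,0]
    - [1,0,0,0,0]
    - [1,0,0,0,0]
    - [1,0,0,0,0]

```text
clock: 28.8
eef_pos: [606.3, -86.9, 184.3]
tool_rot: [3.142, -0.0, -2.881]
force: [0.2, 0.0, -2.2]
width: 48.8
gripper_force: 62.5
```

```bash
python3 -c "
from h import *
g=tilt('w6.png');drops(g,5,190)
a=grab('scene');b=grab('side')
A=cv2.resize(a['im'][130:270,210:340],(420,450));B=cv2.resize(b['im'][140:290,240:370],(380,450))
cv2.imwrite('pics/m6.png',np.hstack([A,B])[...,::-1])"
```

```text
35 195 z [44.4 46.4 48.3]
115 2257 z [17.9 64.5 67. ]
28.8 62.534605264663696 48.76037379690466 [ 0.2  0.  -2.2]
718 [305.  96.] mid [524.6 -93.1  25.2] size [19.2 19.   7.6] top [524.7 -93.2  27.3]
724 [227. 113.] mid [ 551.9 -147.1   24.9] size [19.3 19.8  8.6] top [ 552.1 -147.2   27.4]
654 [281. 136.] mid [ 558.  -103.1   25.2] size [19.4 19.   7.4] top [ 557.9 -103.6   27.2]
666 [315. 142.] mid [555.7 -76.4  25.9] size [19.3 19.5  8.9] top [555.7 -76.5  27.9]
625 [346. 142.] mid [549.6 -52.3  25.9] size [18.5 19.3  8.9] top [549.7 -52.3  28.1]
```

View pics/w6.png

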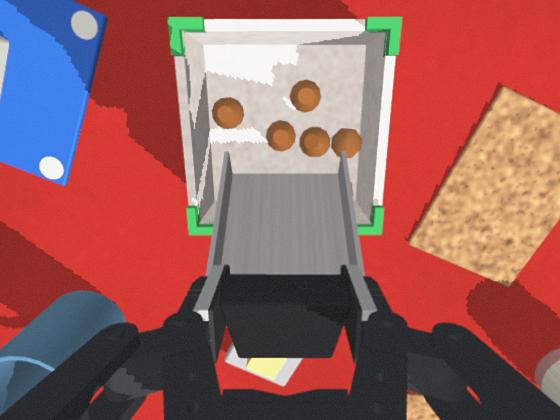

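View pics/m6.png

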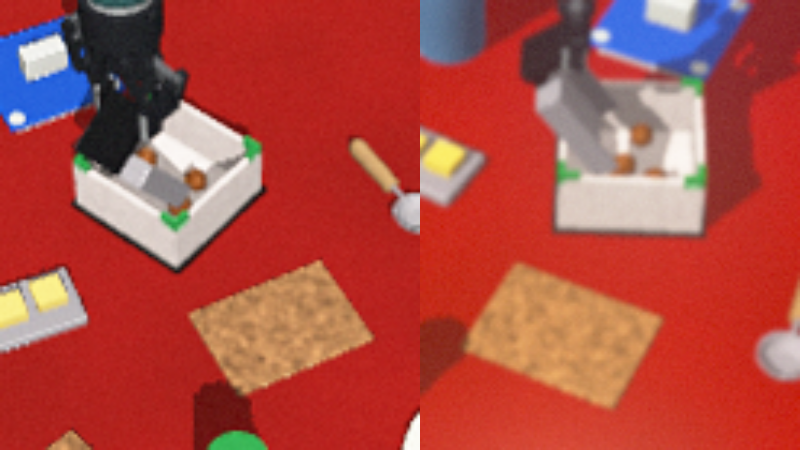

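The tray is empty and tipped steeply inside the tub. Five drops show and the other two are presumably under the tray. I lift it straight up and check.

Call:
play_rows:
  targets:
    - [1,0,0,-2,0]
    - [1,0,0,-4,0]
    - [1,0,0,-7,0]
    - [1,0,0,-10,0]
    - [1,0,0,-10,0]
    - [1,0,0,-10,0]
    - [1,0,0,-10,0]

```text
clock: 29.65
eef_pos: [605.3, -86.9, 282.9]
tool_rot: [3.141, -0.003, -2.881]
force: [0.0, 0.1, -1.2]
width: 48.8
gripper_force: 62.7
```

```bash
python3 -c "
from h import *
T=pose();print(T[:3,3])
g=grab('wrist');W=cloud(g);drops(g,5,60);P=(W-T[:3,3])@T[:3,:3]
for v in range(170,275,15): print(v,P[v,285].round(1))
for n in ('scene','side'):
    q=grab(n);V=cloud(q);hs=cv2.cvtColor(q['im'],cv2.COLOR_RGB2HSV)
    m=((hs[...,0]<18)&(hs[...,1]>110)&(hs[...,2]<190)&(abs(V[...,0]-553)<75)&(abs(V[...,1]+102)<75)).astype(np.uint8)
    k,l,st,c=cv2.connectedComponentsWithStats(m)
    for i in range(1,k):
        if st[i,4]>10: print(n,st[i,4],np.nanmedian(V[l==i],0).round())
"
```

```text
[605.29727785 -86.87020003 282.9269347 ]
376 [299.  98.] mid [524.6 -92.8  25.1] size [18.9 18.3  7.7] top [524.8 -93.1  27.3]
353 [242. 110.] mid [ 551.5 -146.4   25. ] size [18.4 19.1  7.5] top [ 551.4 -147.2   27.1]
350 [281. 127.] mid [ 558.1 -103.1   25.1] size [18.7 19.   7.3] top [ 558.  -103.6   27. ]
355 [331. 133.] mid [549.9 -51.   26.2] size [18.9 19.4  7.7] top [549.6 -51.4  28.2]
353 [308. 134.] mid [557.3 -74.1  25.9] size [19.1 18.9  7.6] top [557.  -74.4  27.7]
234 [252. 166.] mid [ 605.4 -122.3   26.1] size [13.6 19.3  9.2] top [ 606.4 -123.4   28. ]
206 [324. 166.] mid [585.5 -46.4  26.1] size [13.  18.9  8.7] top [585.7 -47.7  28.1]
170 [  0.5   0.3 276.5]
185 [ 19.7  -0.  127.1]
200 [ 11.3  -0.  117.5]
215 [  4.4  -0.  105. ]
230 [-2.9 -0.1 96. ]
245 [-9.5 -0.1 86.9]
260 [-15.5  -0.1  77.6]
scene 31 [ 555. -143.   25.]
scene 31 [528. -89.  25.]
scene 61 [562. -94.  27.]
scene 48 [497. -35.   3.]
scene 61 [621. -49.   1.]
side 16 [569. -88. 416.]
side 13 [577. -66. 387.]
side 39 [ 609. -116.   24.]
side 27 [ 552. -141.   23.]
side 41 [ 482. -156.   -1.]
side 31 [559. -95.  21.]
side 25 [620. -61.   1.]
side 40 [512. -37.  -0.]
```

All 7 drops are in the tub in one layer, and the tray hangs at 54.6°, as worked out. Next I go to the mat, touch the nose down, and swing the tray flat about it.

Call:
play_rows:
  targets:
    - [1,0.3,3,0,3]
    - [1,0.6,6,0,6]
    - [1,0.9,9,0,9]
    - [1,1.2,12,0,12]
    - [1,1.6,15,0,15]
    - [1,2,18,0,18]
    - [1,2.4,21.3,2,21]
    - [1,2.4,21.3,5,24.7]
    - [1,2.4,21.3,8,24.7]
    - [1,2.4,21.3,10,24.7]

```text
clock: 30.8
eef_pos: [526.7, 112.9, 181.9]
tool_rot: [-3.14, -0.003, 2.973]
force: [0.9, -0.3, -1.5]
width: 48.8
gripper_force: 62.8
```

Call:
play_rows:
  targets:
    - [1,0,0,0,0]
    - [1,0,0,2,0]
    - [1,0,0,3.3,0]
    - [1,0,0,3.3,0]
    - [1,0,0,3.3,0]
    - [1,0,0,3.3,0]

```text
clock: 31.4
eef_pos: [528.8, 112.8, 152.2]
tool_rot: [3.141, 0.001, 2.971]
force: [-0.5, -1.1, -1.6]
width: 49.0
gripper_force: 62.8
```

```bash
python3 -c "
from h import *
s=ctrl.read_state();print(s['clock'],s['eef_pos'],s['tool_rot'],rel([527.5,112.3,150]))
g=grab('wrist');W=cloud(g)
X,Y,Z=W[...,0],W[...,1],W[...,2];h,sv,v=cv2.split(cv2.cvtColor(g['im'],cv2.COLOR_RGB2HSV))
T=pose();P=(W-T[:3,3])@T[:3,:3]
for r in range(170,275,15): print(r,P[r,285].round(1))
"
```

```text
31.4 [528.76837687 112.84779868 152.20212918] [3.14088709e+00 1.45631988e-03 2.97135107e+00] [ 0.11604385 -0.0756321   0.21999085]
170 [ 2.630e+01 -1.000e-01  1.479e+02]
185 [ 19.   -0.2 129.2]
200 [ 11.2  -0.2 117. ]
215 [  4.   -0.2 105.8]
230 [-3.  -0.2 96. ]
245 [-9.6 -0.2 86.7]
260 [-15.9  -0.2  78.1]
```

Call:
play_rows:
  targets:
    - [0.417,0,0,0.8,0]
    - [0.4165,0,0,1.4,0]
    - [0.4165,-0.8,0,1.6,0]
    - [0.4165,-1.6,0,1.9,0]
    - [0.4165,-2.4,0,2.2,0]
    - [0.4165,-3.1,0,2.5,0]
    - [0.4165,-3.8,0,2.9,0]
    - [0.4165,-4.5,0,3.4,0]

```text
clock: 32.25
eef_pos: [574.9, 105.2, 118.1]
tool_rot: [3.14, 0.004, 2.971]
force: [3.8, -0.9, 6.2]
width: 49.5
gripper_force: 10.6
```

```bash
python3 -c "
from h import *
s=ctrl.read_state();print(s['clock'],s['eef_pos'])
g=tilt();W=cloud(g);T=pose();P=(W-T[:3,3])@T[:3,:3]
for r in range(50,275,25): print(r,P[r,285].round(1),W[r,285,2].round(1))
"
```

```text
32.25 [574.93320272 105.2165709  118.0733082 ]
35 3788 z [25.6 31.6 37.3]
55 3494 z [12.5 18.5 24.3]
75 710 z [ 9.1 10.5 12.2]
32.25 10.581504106521606 49.48717487926079 [ 3.8 -0.9  6.2]
50 [107.8  -0.3 117.4] -0.6
75 [ 93.6  -0.2 116.9] -0.1
100 [ 78.8  -0.2 113.3] 3.6
125 [ 64.2  -0.2 104.7] 12.3
150 [50.2 -0.2 94.9] 22.2
175 [36.5 -0.2 86.8] 30.3
200 [23.2 -0.2 79.1] 38.2
225 [11.1 -0.2 69.6] 47.7
250 [-1.3 -0.2 62.5] 54.9
```

Call:
play_rows:
  targets:
    - [0.4165,-1.2,0,0.9,0]
    - [0.4165,-2.3,0,2,0]
    - [0.4165,-3.3,0,3.2,0]
    - [0.4165,-4.1,0,4.5,0]
    - [0.4165,-4.6,0,5.4,0]
    - [0.4165,-4.7,0,5.8,0]
    - [0.4165,-4.7,0,5.9,0]
    - [0.4165,-4.7,0,5.9,0]

```text
clock: 33.1
eef_pos: [617.8, 96.7, 58.0]
tool_rot: [-3.14, -0.002, 2.971]
force: [-0.5, -1.6, 5.5]
width: 49.9
gripper_force: 10.4
```

```bash
python3 -c "
from h import *
s=ctrl.read_state();print(s['clock'],s['eef_pos'])
g=tilt();W=cloud(g);T=pose();P=(W-T[:3,3])@T[:3,:3]
for r in range(0,230,25): print(r,P[r,285].round(1),W[r,285,2].round(1))
"
```

```text
33.1 [617.77224785  96.69653511  57.98286946]
35 236 z [9.  9.2 9.7]
55 333 z [9.  9.2 9.8]
75 511 z [9.  9.3 9.8]
95 728 z [ 9.   9.3 10. ]
115 525 z [ 9.   9.3 10. ]
33.1 10.356317460536957 49.93689235962141 [-0.5 -1.6  5.5]
0 [118.9  -0.5  55.2] 3.0
25 [108.5  -0.5  50.1] 8.1
50 [98.8 -0.5 49.9] 8.3
75 [88.8 -0.5 50.2] 8.0
100 [78.2 -0.4 50. ] 8.1
125 [67.1 -0.4 50.1] 8.0
150 [55.6 -0.4 49.6] 8.5
175 [43.6 -0.4 49.4] 8.6
200 [30.6 -0.4 50.7] 7.4
225 [19.6 -0.4 44.2] 13.8
```

The tray is flat at floor height 8 and back in place. I release it, move up and over to the lid.

Call:
play_rows:
  targets:
    - [0.3,0,0,0,0]
    - [0.2,0,0,0,0]
    - [0.2,0,0,0,0]
    - [0.2,0,0,-4,0]
    - [0.2,0,0,-9,0]
    - [0.2,0,0,-14,0]
    - [0.2,0,0,-19,0]
    - [0.2,0,0,-19,0]
    - [0.2,0,0,-19,0]

```text
clock: 34.05
eef_pos: [619.1, 97.3, 249.5]
tool_rot: [3.141, 0.002, 2.972]
force: [-0.8, 0.0, -0.2]
width: 68.5
gripper_force: 0.0
```

```bash
python3 -c "
from h import *
s=ctrl.read_state();print(s['clock'],s['eef_pos'])
g=grab('wrist');save(g,'w7.png');W=cloud(g)
h,sv,v=cv2.split(cv2.cvtColor(g['im'],cv2.COLOR_RGB2HSV)); X,Y,Z=W[...,0],W[...,1],W[...,2]
def rect(m,l):
    p=W[m]; r=cv2.minAreaRect(p[:,:2].astype(np.float32)); print(l,len(p),np.round(r[0],1),np.round(r[1],1),round(r[2],1),'z',np.nanpercentile(p[:,2],[5,50,95]).round(1))
b=(X>450)&(X<680)&(Y>20)&(Y<190)
rect(b&(v<70)&(Z>66)&(Z<82),'griptop')
rect(b&(Z>26)&(Z<34)&(sv<60),'lips')
m=(b&(h>8)&(h<25)&(sv>50)&(Z<8)&(v>90)).astype(np.uint8); m=cv2.morphologyEx(m,cv2.MORPH_OPEN,np.ones((3,3)));rect(m>0,'mat')
g=grab('side');W=cloud(g);X,Y,Z=W[...,0],W[...,1],W[...,2];h,sv,v=cv2.split(cv2.cvtColor(g['im'],cv2.COLOR_RGB2HSV))
m=(X>420)&(X<700)&(Y<-180)&(Y>-450)
rect(m&(h>100)&(h<125)&(sv>120)&(Z<40),'lid');rect(m&(Z>44)&(sv<90),'bar')
print(rel([545,-300,260]))
"
```

```text
34.05 [619.11539517  97.33342868 249.51637178]
griptop 941 [623.3  95.4] [48.4 13.6] 79.9 z [68.3 73.7 75. ]
lips 1228 [560.1 106.3] [ 84. 116.] 80.1 z [27.6 29.9 31.5]
mat 5709 [559.8 100.7] [110.8 150.9] 81.2 z [2.5 3.9 5.3]
lid 851 [ 523.5 -330.2] [263.2 163. ] 18.3 z [13.8 18.5 22.8]
bar 111 [ 540.2 -263.7] [ 48.3 172.7] 25.4 z [46.3 51.  55.9]
[  0.45084433 -40.35312024  -1.27414059]
```

Call:
play_rows:
  targets:
    - [0.2,0,-5,0,0]
    - [0.2,0,-10,0,0]
    - [0.2,0,-15,0,0]
    - [0.2,0,-20,0,0]
    - [0.2,0,-25,0,0]
    - [0.2,0,-30,0,0]
    - [0.2,0,-35,0,0]
    - [0.2,0,-39,0,0]
    - [0.2,0,-39,0,0]
    - [0.2,0,-39,0,0]

```text
clock: 35.15
eef_pos: [551.3, -287.9, 246.0]
tool_rot: [3.14, -0.004, 2.969]
force: [-0.2, 0.9, -0.6]
width: 68.5
gripper_force: 0.0
```

```bash
python3 -c "
from h import *
s=ctrl.read_state();print(s['clock'],s['eef_pos'],s['tool_rot'])
g=grab('wrist');save(g,'w8.png');W=cloud(g)
h,sv,v=cv2.split(cv2.cvtColor(g['im'],cv2.COLOR_RGB2HSV)); X,Y,Z=W[...,0],W[...,1],W[...,2]
m=((h>100)&(h<128)&(sv>120)&(Z<40)&(Z>8)).astype(np.uint8);k,l,st,c=cv2.connectedComponentsWithStats(m)
for i in range(1,k):
    if st[i,4]>300:
        p=W[l==i]; r=cv2.minAreaRect(p[:,:2].astype(np.float32)); print(st[i],np.round(r[0],1),np.round(r[1],1),round(r[2],1),np.nanmedian(p[:,2]).round(1))
m=((sv<90)&(Z>48)&(Z<60)&(Y<-200)).astype(np.uint8);k,l,st,c=cv2.connectedComponentsWithStats(m)
for i in range(1,k):
    if st[i,4]>200:
        p=W[l==i]; r=cv2.minAreaRect(p[:,:2].astype(np.float32)); print('bar',st[i],np.round(r[0],1),np.round(r[1],1),round(r[2],1),np.nanmedian(p[:,2]).round(1))
"
```

```text
35.15 [ 551.27668785 -287.90778073  245.99747425] [ 3.14026068 -0.00396168  2.96878786]
[  22    0  159  102 7603] [ 386.7 -421.9] [ 93.5 102.2] 17.5 14.9
[  183   133   139   129 14058] [ 566.6 -321.4] [135.2 135.5] 81.3 19.8
bar [ 239  184   27   52 1305] [ 566.4 -321.5] [23.9 50.2] 81.3 53.6
```

View pics/w8.png

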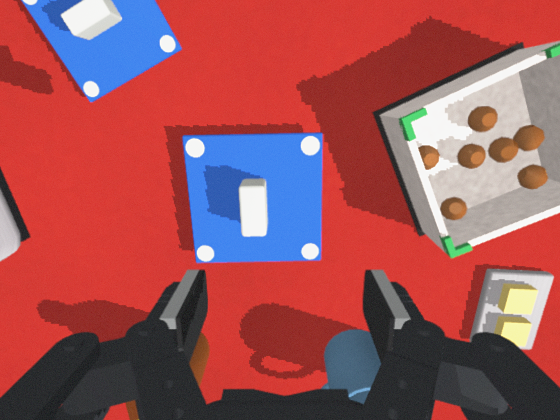

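The larger lid (135 mm) is at (566.5,-321.4), yaw 171.3°. In the picture its bar is at (253,208), lying along tool x.

Call:
play_rows:
  targets:
    - [0.2,-2.1,-3,4,-1.2]
    - [0.2,-2.1,-3,8,-1.2]
    - [0.2,-2.1,-3,12,-1.2]
    - [0.2,-2.1,-3,12,-1.2]
    - [0.2,-2.1,-3,12,-1.2]
    - [0.2,-2.1,-3,12,-1.2]
    - [0.2,-2.1,-3,12,-1.2]

```text
clock: 35.9
eef_pos: [570.1, -320.5, 130.9]
tool_rot: [-3.14, 0.004, 2.993]
force: [0.4, -0.1, 0.4]
width: 68.5
gripper_force: 0.0
```

```bash
cat >> h.py <<'E'
def lidm(g=None,z0=-5,z1=400):
    T=pose(); g=g or grab('wrist');W=cloud(g);h,sv,v=cv2.split(cv2.cvtColor(g['im'],cv2.COLOR_RGB2HSV));Z=W[...,2]
    m=((h>100)&(h<128)&(sv>120)&(Z<z1)&(Z>z0)).astype(np.uint8);k,l,st,c=cv2.connectedComponentsWithStats(m)
    i=1+np.argmax(st[1:,4]); p=W[l==i]; r=cv2.minAreaRect(p[:,:2].astype(np.float32)); zz=np.nanmedian(p[:,2])
    print('lid',st[i],np.round(r[0],1),np.round(r[1],1),round(r[2],1),zz.round(1),'rel',rel([*r[0],zz],T).round(2)); return r
E
python3 -c "
from h import *
s=ctrl.read_state();print(s['clock'],s['eef_pos'],s['tool_rot']);lidm();print(rel([566.5,-321.4,50]))"
```

```text
35.9 [ 570.05553725 -320.48635719  130.92679536] [-3.14033501  0.00417302  2.99324313]
lid [  177   111   214   188 30583] [ 571.3 -320.1] [142.9 149.2] 84.0 19.9 rel [-0.07  0.07 11.1 ]
[ 0.33440142 -0.11773855  8.06465227]
```

Call:
play_rows:
  targets:
    - [0.2,0,0,2,0]
    - [0.2,0,0,4,0]
    - [0.2,0,0,4,0]
    - [0.2,0,0,4,0]
    - [0.2,0,0,4,0]

```text
clock: 36.45
eef_pos: [569.4, -320.8, 89.9]
tool_rot: [-3.141, 0.002, 2.992]
force: [-0.4, -0.2, 1.0]
width: 68.4
gripper_force: 0.0
```

```bash
python3 -c "
from h import *
s=ctrl.read_state();print(s['clock'],s['eef_pos'],s['tool_rot']);g=grab('wrist');save(g,'w9.png');W=cloud(g);Z=W[...,2];T=pose()
sv=cv2.cvtColor(g['im'],cv2.COLOR_RGB2HSV)[...,1]
P=(W-T[:3,3])@T[:3,:3]
m=((sv<90)&(Z>47)&(Z<58)&(abs(P[...,1])<30)).astype(np.uint8);k,l,st,c=cv2.connectedComponentsWithStats(m)
for i in range(1,k):
    if st[i,4]>200:
        p=W[l==i]; r=cv2.minAreaRect(p[:,:2].astype(np.float32)); print('bar',st[i],np.round(r,1) if 0 else (np.round(r[0],1),np.round(r[1],1),round(r[2],1)),rel([*r[0],54],T))
print(rel([566.5,-321.4,50]))"
```

```text
36.45 [ 569.35946241 -320.82646762   89.89565535] [-3.14079789e+00  2.47930060e-03  2.99240141e+00]
bar [ 258  211   51   97 4602] (array([ 566.9, -321.8]), array([24. , 51.1]), 81.4) [ 0.22805754 -0.12411078  3.58462147]
[ 0.27745897 -0.09036577  3.9844735 ]
```

Call:
play_rows:
  targets:
    - [0.2,0.2,-0.1,2,0]
    - [0.2,0.2,-0.1,4,0]
    - [0.2,0.2,-0.1,4,0]
    - [0.2,0.2,-0.1,4,0]
    - [1,0.2,-0.1,4,0]
    - [1,0.2,-0.1,4,0]
    - [1,0.2,-0.1,4,0]
    - [1,0.2,-0.1,4,0]
    - [1,0.2,-0.1,4,0]

```text
clock: 37.4
eef_pos: [567.0, -321.4, 49.4]
tool_rot: [-3.141, 0.002, 2.992]
force: [-0.7, -0.1, 5.2]
width: 23.0
gripper_force: 60.1
```

Call:
play_rows:
  targets:
    - [1,0,0,-2,0]
    - [1,0,0,-5,0]
    - [1,0,0,-9,0]
    - [1,0,0,-13,0]
    - [1,0,0,-13,0]
    - [1,0,0,-13,0]

```text
clock: 38.0
eef_pos: [566.3, -321.1, 178.9]
tool_rot: [-3.141, 0.001, 2.992]
force: [0.2, -0.4, -1.4]
width: 22.7
gripper_force: 59.3
```

```bash
python3 -c "
from h import *
s=ctrl.read_state();print(s['clock'],s['eef_pos'],s['tool_rot'],s['width'],s['gripper_force'])
g=grab('wrist');save(g,'w10.png');lidm(g,100,250)
W=cloud(g);T=pose();P=(W-T[:3,3])@T[:3,:3];h,sv,v=cv2.split(cv2.cvtColor(g['im'],cv2.COLOR_RGB2HSV))
b=(h>100)&(h<128)&(sv>120);q=P[b&(P[...,2]<60)];print(np.nanpercentile(q,[1,50,99],axis=0).round(1))
print(rel([553.1,-101.7,185]))"
```

```text
38.0 [ 566.30173848 -321.14502905  178.93549954] [-3.14113663e+00  1.01952520e-03  2.99238047e+00] 22.725598738743827 59.34081852436066
lid [  122   127   327   200 45731] [ 546.5 -318.5] [135.4  95.8] 81.6 149.6 rel [ 1.89 -0.06  2.8 ]
[[-64.  -66.5  26.4]
 [ 30.   -0.7  28. ]
 [ 66.   65.2  29.5]]
[ 4.47329117 21.4752518  -0.73439182]
```

View pics/w10.png

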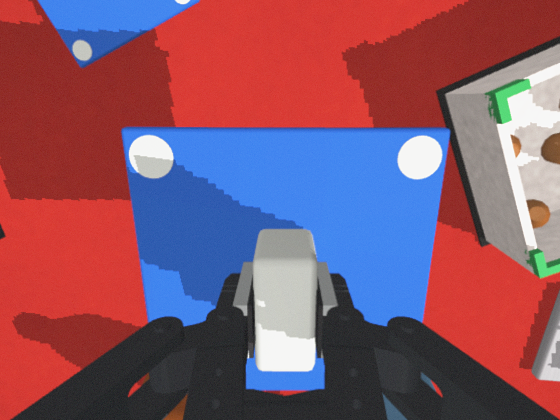

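Call:
play_rows:
  targets:
    - [1,0.6,3,0,-3]
    - [1,1.4,6.5,0,-7]
    - [1,2.2,10,0,-11]
    - [1,3,13.5,0,-15]
    - [1,3.8,17,0,-19]
    - [1,4.4,20,0,-22]
    - [1,4.7,21.5,0,-23.6]
    - [1,4.7,21.5,0,-23.6]
    - [1,4.7,21.5,0,-23.6]
    - [1,4.7,21.5,0,-23.6]

```text
clock: 39.05
eef_pos: [551.5, -104.0, 177.8]
tool_rot: [-3.14, -0.001, -2.883]
force: [-0.5, -0.4, -0.6]
width: 23.2
gripper_force: 59.3
```

Call:
play_rows:
  targets:
    - [1,0,0,2,0]
    - [1,0,0,4,0]
    - [1,0,0,4,0]
    - [1,0,0,4,0]
    - [1,0,0,4,0]
    - [1,0,0,4,0]

```text
clock: 39.65
eef_pos: [552.4, -101.9, 139.3]
tool_rot: [-3.141, 0.002, -2.879]
force: [1.0, -0.4, -1.5]
width: 23.1
gripper_force: 59.3
```

```bash
python3 -c "
from h import *
T=pose();s=ctrl.read_state();print(s['clock'],s['eef_pos'],s['tool_rot'],rel([551.8,-101.5,140]))
g=grab('wrist');save(g,'w11.png')
for n in ('scene','side'):
    q=grab(n);save(q,n+'11.png');W=cloud(q);h,sv,v=cv2.split(cv2.cvtColor(q['im'],cv2.COLOR_RGB2HSV));X,Y,Z=W[...,0],W[...,1],W[...,2]
    b=(abs(X-553)<110)&(abs(Y+102)<110)
    for l,m in (('lid',b&(h>100)&(h<128)&(sv>120)&(Z>85)&(Z<125)),('green',b&(h>40)&(h<80)&(sv>90)&(Z>55)&(Z<85))):
        p=W[m]; r=cv2.minAreaRect(p[:,:2].astype(np.float32)); print(n,l,len(p),np.round(r[0],1),np.round(r[1],1),round(r[2],1))
W=cloud(g);h,sv,v=cv2.split(cv2.cvtColor(g['im'],cv2.COLOR_RGB2HSV));P=(W-T[:3,3])@T[:3,:3];Z=W[...,2]
m=((h>40)&(h<80)&(sv>90)&(Z>55)&(Z<85)).astype(np.uint8);k,l,st,c=cv2.connectedComponentsWithStats(m)
for i in range(1,k):
    if st[i,4]>30: p=P[l==i];print('green',st[i],np.nanpercentile(p,[2,98],axis=0).round(1).tolist())
"
```

```text
39.65 [ 552.40339019 -101.85031137  139.25634218] [-3.14078464e+00  1.62328361e-03 -2.87937686e+00] [ 0.04907491  0.04941469 -0.07448549]
scene lid 881 [ 551.9 -100.1] [137.5 137. ] 14.3
scene green 73 [ 553.1 -100.9] [138.2 141.2] 15.3
side lid 1122 [553.3 -99.4] [133.  139.3] 15.2
side green 48 [537.8 -41.2] [135.3  18.5] 15.2
green [153 121  42   6 233] [[65.3, -67.3, 66.1], [67.6, -47.8, 72.4]]
green [378 121  42   6 242] [[65.4, 48.3, 65.7], [67.8, 67.7, 71.9]]
```

View pics/w11.png

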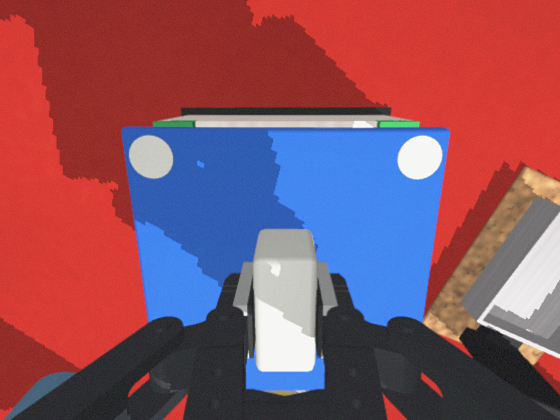

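The lid is aligned with the gasket to within about 1 mm (green strips at (175,125) and (398,125)). I lower it gently.

Call:
play_rows:
  targets:
    - [1,0.1,0.1,0.5,0]
    - [1,0.1,0.1,1,0]
    - [1,0.1,0.1,1.5,0]
    - [1,0.1,0.1,2,0]
    - [1,0.1,0.1,2.5,0]
    - [1,0.1,0.1,2.9,0]
    - [1,0.1,0.1,2.9,0]
    - [1,0.1,0.1,2.9,0]

```text
clock: 40.6
eef_pos: [550.5, -100.7, 109.2]
tool_rot: [3.142, -0.0, -2.879]
force: [0.6, -0.1, -1.0]
width: 22.7
gripper_force: 59.3
```

```bash
python3 -c "
from h import *
s=ctrl.read_state();print(s['eef_pos'],s['force']);lidm(None,60,100)"
```

```text
[ 550.51679219 -100.7450854   109.19606615] [ 0.62360074 -0.13185271 -0.95303859]
lid [  122   127   327   199 45609] [ 531.  -106.1] [ 95.4 135.5] 15.0 79.9 rel [ 2.03 -0.01  2.93]
```

Call:
play_rows:
  targets:
    - [1,-0.1,-0.1,0.1,0]
    - [1,-0.1,-0.1,0.2,0]
    - [1,-0.1,-0.1,0.2,0]
    - [0.6,-0.1,-0.1,0.2,0]
    - [0.5,-0.1,-0.1,0.2,0]
    - [0.5,-0.1,-0.1,0.2,0]
    - [0.5,-0.1,-0.1,0.2,0]
    - [0.5,-0.1,-0.1,-2,0]
    - [0.5,-0.1,-0.1,-6,0]
    - [0.5,-0.1,-0.1,-10,0]

```text
clock: 41.65
eef_pos: [551.1, -101.3, 209.9]
tool_rot: [3.141, -0.002, -2.879]
force: [0.2, -0.5, 0.3]
width: 42.6
gripper_force: 0.0
```

Call:
play_rows:
  targets:
    - [1,3,0,0,0]
    - [1,3,0,0,0]
    - [1,3,0,0,0]
    - [1,3,0,0,0]
    - [1,3,0,0,0]

```text
clock: 42.15
eef_pos: [523.2, -108.8, 208.8]
tool_rot: [3.141, -0.0, -2.878]
force: [-1.0, -0.5, -0.0]
width: -0.0
gripper_force: 0.0
```

```bash
cat >> h.py <<'E'
def dots():
    T=pose();s=ctrl.read_state();print(s['clock'],s['eef_pos'],s['force'])
    g=grab('wrist');W=cloud(g);h,sv,v=cv2.split(cv2.cvtColor(g['im'],cv2.COLOR_RGB2HSV));Z=W[...,2];P=(W-T[:3,3])@T[:3,:3]
    r=lidm(g,55,100)
    c=np.array(r[0]);a=np.radians(15.05)
    for sx,sy in ((1,1),(1,-1),(-1,-1),(-1,1)):
        q=c+56*np.array([sx*np.cos(a)-sy*np.sin(a),sx*np.sin(a)+sy*np.cos(a)])
        m=(np.hypot(W[...,0]-q[0],W[...,1]-q[1])<14)&(Z>60)&(Z<90)&((sv>120)&(h>100)&(h<128)|(sv<60)&(v>90))
        print(sx,sy,q.round(1),'z',np.nanmedian(Z[m]).round(2) if m.sum()>50 else None,m.sum(),'rel tip z70',rel([*q,100],T).round(2))
    return g
E
python3 -c "
from h import *
g=dots();save(g,'w12.png')"
```

```text
42.15 [ 523.23072769 -108.8398463   208.82504407] [-1.04270556 -0.47378874 -0.02371195]
lid [  191   158   188   163 21063] [ 551.5 -101.6] [135.4 135.7] 15.0 77.9 rel [-2.93 -0.04 13.09]
1 1 [591.  -32.9] z 78.45 639 rel tip z70 [-8.52  5.56 10.88]
1 -1 [ 620.1 -141.1] z 78.31 635 rel tip z70 [-8.51 -5.64 10.88]
-1 -1 [ 511.9 -170.2] z 78.12 1075 rel tip z70 [ 2.69 -5.63 10.88]
-1 1 [482.8 -62. ] z 78.22 1045 rel tip z70 [ 2.68  5.57 10.89]
```

View pics/w12.png

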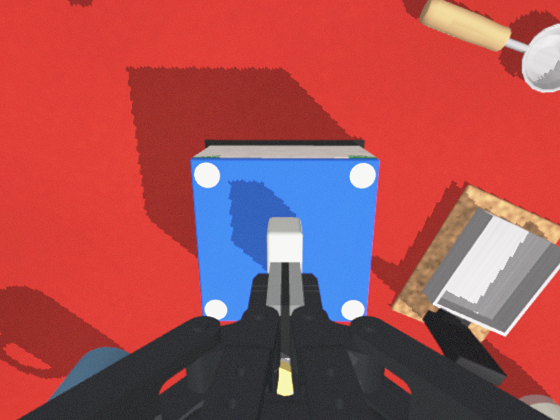

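The lid lies freely on the gasket, with all four corners at z≈78. Now I press corner by corner with closed fingers.

Call:
play_rows:
  targets:
    - [1,2.7,-3,0,0]
    - [1,2.7,-5.6,3,0]
    - [1,2.7,-5.6,7,0]
    - [1,2.7,-5.6,10,0]
    - [1,2.7,-5.6,10,0]
    - [1,2.7,-5.6,10.4,0]
    - [1,2.7,-5.6,10.7,0]
    - [1,2.7,-5.6,11,0]
    - [1,2.7,-5.6,11.2,0]
    - [1,2.7,-5.6,11.2,0]

```text
clock: 43.2
eef_pos: [512.4, -170.5, 99.8]
tool_rot: [-3.139, 0.003, -2.879]
force: [-1.4, -0.1, 9.7]
width: 0.2
gripper_force: 5.1
```

Call:
play_rows:
  targets:
    - [1,0,0,0.2,0]
    - [1,0,0,0.3,0]
    - [1,0,0,0.4,0]
    - [1,0,0,0.4,0]
    - [1,0,0,0.4,0]

```text
clock: 43.7
eef_pos: [512.4, -170.7, 97.7]
tool_rot: [-3.138, 0.003, -2.879]
force: [-6.6, 2.0, 28.7]
width: -0.1
gripper_force: 14.1
```

Call:
play_rows:
  targets:
    - [1,0,0,-3,0]
    - [1,0,5,-3,0]
    - [1,0,10,-3,0]
    - [1,0,11.2,-3,0]
    - [1,0,11.2,-2,0]
    - [1,0,11.2,-1,0]
    - [1,0,11.2,-0.6,0]
    - [1,0,11.2,-0.3,0]
    - [1,0,11.2,0,0]
    - [1,0,11.2,0,0]

```text
clock: 44.7
eef_pos: [483.0, -63.6, 97.1]
tool_rot: [-3.139, 0.002, -2.881]
force: [-9.7, 4.2, 54.4]
width: 0.2
gripper_force: 27.2
```

Call:
play_rows:
  targets:
    - [1,0,0,-3,0]
    - [1,-4,0,-3,0]
    - [1,-8,0,-3,0]
    - [1,-11.2,0,-3,0]
    - [1,-11.2,0,-2,0]
    - [1,-11.2,0,-1,0]
    - [1,-11.2,0,-0.6,0]
    - [1,-11.2,0,-0.3,0]
    - [1,-11.2,0,0,0]
    - [1,-11.2,0,0,0]

```text
clock: 45.7
eef_pos: [591.2, -34.9, 97.4]
tool_rot: [-3.139, 0.003, -2.881]
force: [-5.5, 0.6, 36.8]
width: -0.1
gripper_force: 18.5
```

Call:
play_rows:
  targets:
    - [1,0,0,-3,0]
    - [1,0,-5,-3,0]
    - [1,0,-10,-3,0]
    - [1,0,-11.2,-3,0]
    - [1,0,-11.2,-2,0]
    - [1,0,-11.2,-1,0]
    - [1,0,-11.2,-0.6,0]
    - [1,0,-11.2,-0.3,0]
    - [1,0,-11.2,0,0]
    - [1,0,-11.2,0,0]

```text
clock: 46.7
eef_pos: [618.4, -140.7, 97.0]
tool_rot: [-3.14, -0.002, -2.877]
force: [-10.9, -2.8, 34.3]
width: -0.0
gripper_force: 17.0
```

Call:
play_rows:
  targets:
    - [1,0,0,-4,0]
    - [1,0,0,-8,0]
    - [1,5,3,-11.5,0]
    - [1,9,5.6,-11.5,0]
    - [1,11.5,5.6,-11.5,0]
    - [1,11.5,5.6,-11.5,0]
    - [1,11.5,5.6,-11.5,0]

```text
clock: 47.4
eef_pos: [492.8, -115.3, 207.7]
tool_rot: [3.14, -0.001, -2.876]
force: [-0.1, 0.5, 0.4]
width: -0.2
gripper_force: 0.0
```

```bash
python3 -c "
from h import *
g=dots();save(g,'w13.png')"
```

```text
47.4 [ 492.77346227 -115.26031811  207.72959808] [-0.11094043  0.499788    0.35659425]
lid [  194   196   179   130 15840] [ 538.9 -104.2] [113.4 135.4] 15.1 72.4 rel [-4.63 -0.09 13.53]
1 1 [578.4 -35.5] z 72.57 242 rel tip z70 [-10.37   5.43  10.77]
1 -1 [ 607.5 -143.7] z 72.4 228 rel tip z70 [-10.34  -5.77  10.76]
-1 -1 [ 499.4 -172.8] z 72.64 542 rel tip z70 [ 0.86 -5.74 10.77]
-1 1 [470.3 -64.6] z 72.73 509 rel tip z70 [ 0.83  5.46 10.78]
```

Call:
play_rows:
  targets:
    - [1,-0.4,-3,3,0]
    - [1,-0.4,-5.8,7,0]
    - [1,-0.4,-5.8,9.5,0]
    - [1,-0.4,-5.8,10.5,0]
    - [1,-0.4,-5.8,10.9,0]
    - [1,-0.4,-5.8,11.2,0]
    - [1,-0.4,-5.8,11.4,0]
    - [1,-0.4,-5.8,11.5,0]
    - [1,-0.4,-5.8,11.5,0]
    - [1,-0.4,-5.8,11.5,0]

```text
clock: 48.45
eef_pos: [513.0, -170.6, 97.0]
tool_rot: [-3.141, 0.001, -2.877]
force: [-7.2, 3.3, 24.3]
width: -0.1
gripper_force: 11.7
```

Call:
play_rows:
  targets:
    - [1,0,0,-3,0]
    - [1,0,5,-3,0]
    - [1,0,10,-3,0]
    - [1,0,11.2,-3,0]
    - [1,0,11.2,-2,0]
    - [1,0,11.2,-1,0]
    - [1,0,11.2,-0.6,0]
    - [1,0,11.2,-0.3,0]
    - [1,0,11.2,-0.1,0]
    - [1,0,11.2,-0.1,0]

```text
clock: 49.45
eef_pos: [483.6, -65.5, 96.9]
tool_rot: [-3.14, 0.0, -2.881]
force: [-7.6, 1.5, 37.2]
width: 0.0
gripper_force: 18.3
```

Call:
play_rows:
  targets:
    - [1,0,0,-4,0]
    - [1,0,0,-8,0]
    - [1,2,-5.6,-11.5,0]
    - [1,2,-5.6,-11.5,0]
    - [1,2,-5.6,-11.5,0]
    - [1,2,-5.6,-11.5,0]
    - [1,2,-5.6,-11.5,0]

```text
clock: 50.15
eef_pos: [478.4, -122.3, 208.3]
tool_rot: [3.14, -0.001, -2.878]
force: [0.8, -0.4, -0.1]
width: -0.2
gripper_force: 0.0
```

```bash
python3 -c "
from h import *
g=dots()
a=grab('scene');b=grab('side')
A=cv2.resize(a['im'][95:315,190:410],(400,400));B=cv2.resize(b['im'][120:395,150:420],(400,400))
cv2.imwrite('pics/m13.png',np.hstack([A,B])[...,::-1])"
```

```text
50.15 [ 478.42914737 -122.33760138  208.34809962] [ 0.80118833 -0.35085445 -0.1474207 ]
lid [  200   215   176   111 12845] [ 531.5 -106. ] [ 98.5 135.5] 14.9 72.4 rel [-5.55  0.14 13.59]
1 1 [571.  -37.4] z None 49 rel tip z70 [-11.16   5.77  10.83]
1 -1 [ 600.1 -145.6] z 72.48 69 rel tip z70 [-11.16  -5.43  10.81]
-1 -1 [ 491.9 -174.7] z 72.23 235 rel tip z70 [ 0.04 -5.42 10.83]
-1 1 [462.8 -66.5] z 72.23 239 rel tip z70 [ 0.04  5.78 10.84]
```

View pics/m13.png

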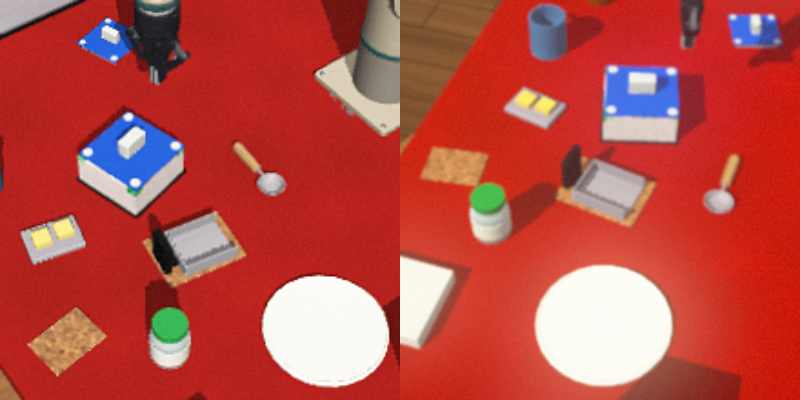

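The lid is seated at z≈72 at every corner, the tray is flat and empty on its mat, the plate is clear and the bystanders haven't moved. I hand in.

```bash
python3 -c "
from cell import ctrl
print(ctrl.finish_job())"
```

```text
the job is handed in; nothing more can be done
None
```

I handed the job in: all 7 drops are in the tub, the tray is back flat on its mat about 4 mm from where it started, and the lid is pressed down to the rim at all four corners.

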